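Hold the long sample cell in the shielded light path

ROBOT

A 6-joint arm with a two-finger parallel gripper is mounted at the origin on the work surface; the furniture and walls round the work are solid. World frame = base frame: x ahead of the robot, y to its left, z up, the work surface at z = 0. Lengths are in m, angles in rad, forces in N, time in s.
With the tool pointing down it reaches from about 0.4 to 0.925 m from the base axis. Payload 3.4 kg.
Tool frame: the origin (TCP) lies at the very end of the fingers, on their centre line; the grasp point (between the pads) lies 19 mm behind it; z points along the fingers, y is the direction in which the jaws open and shut (so a half turn about z gives the same grasp; the last joint's range is limited). The gripper opens to 85 mm and grips with 20 to 120 N. Pads are 22 mm wide; open, the fingers measure 114 mm over their backs; the gripper's body (76 mm by 85 mm) begins 54 mm behind the grasp point. The pads swing forward as they close: fully open they stand 13 mm farther back than shut.
Start: joints at [-1.387, 0.307, 1.506, -0, 1.328, -0.073], TCP at [0.147, -0.556, 0.231] pointing down, gripper open.
Joint ranges: [-3.12, 3.12], [-1.05, 2.28], [0.14, 2.33], [-1.42, 4.57], [0.1, 2.73], [-2.68, 2.68]. Speed limits (rad/s): [2.57, 2.57, 3.14, 3.14, 3.14, 3.14].

INTERFACE

Orientations are given as a 3x3 rotation matrix whose columns are the frame's x, y, z axes.
In Python, from bench import * gives the robot as it stands.
- The arm moves only by the tool servo_tool, never from a script. Its argument "commands" is a list of rows, each an object with "delta_pos": the shift along the tool's x, y, z in cm, a list of three; "roll": the turn about the tool's z in rad. A call has 1 to 10 rows; each row shifts and turns the commanded pose from where the row before left it, along the tool's axes as they then stand; what a row does not reach is not made up. A row lasts 1/8 s, in which the tool goes at most 62.5 mm and 10.7 degrees, less where a joint would pass 70% of its speed; a pose out of reach is approached as far as the arm can. A call with a gripper value outside its range is refused whole. "fingers" is the gripper command: -1 is shut, 1 is fully open, values between are in proportion, set as the call begins (left out, the last holds). The fingers move at their own pace and stop on an object; "grip_force" is the grip in N (left out, the last holds). Time passes only in rows, so rows that do not move let the fingers close. It gives the time, the measured TCP pose, the force and the opening at its end, in the units of the state.
- state(): the state, without advancing time (a new reading comes with each control period).
- get_image(name): name is "scene" or "side" or "wrist"; returns the picture (420x560x3 uint8, red, green, blue); there is no depth.
- get_calibration(name): a dict with "intrinsics" (3x3 intrinsics, pixels), "k1" (the pictures are not rectified: a ray, as slopes to the right and down, at radius r is drawn at 1 + k1 r^2 times it, then the intrinsics apply), "R" (3x3) and "t" (3): a world point X has camera coordinates R X + t; the wrist camera has in their place "hand_eye" (4x4, takes a point from camera to tool coordinates, whose origin is the TCP and whose axes are the flange's). Camera axes: x right, y down, z forward; pixel columns grow to the right and rows downward; lengths in m; the calibration is good to about 2 mm. A picture is of the moment at which its call begins: read the wrist's pose just before it. get_calibration takes no time and is no camera call.
- hand_in(): hands the job in, once; it reports no verdict.
The state is a dict: "time": time; "q": joint angles; "joint_velocities": joint speeds; "tau": joint torques, N m; "eef_pos": TCP position; "tool_rot": TCP orientation; "force": force on the tool from outside, world axes, zero at the start; "torque": the same for the moment, N m; "width": finger opening in m.
Only numpy, scipy, OpenCV 4.12 (cv2) and the standard library are available. Lean on these libraries where they do the work, as an engineer would, in place of code of your own. Each camera call takes 0.05 s, during which the arm holds its last target.

TASK

On the small optical bench, first swing up both flat side panels until they stand upright, to make an open-topped light shield. Then take the longest of the three sample cells out of its rack, gripping it only by its two broad frosted faces (never touch the clear end windows), and hold it upright and still in the light path, centred between the two lens housings with its clear windows facing their bores, hanging free of the bench. Leave the two short cells in the rack, and finish while still holding the cell there: do not put it down or let go.

Things in the scene. Friction and masses are not known exactly. Their poses are not given: they have to be found in the camera images.
- bench: Fixed optical bench, base plate 290 x 148 x 12 mm. Origin: underside, below the middle of the light path; x along the light path (to the lamp), y towards the left panel, z up. Two fixed black lens housings (91 mm wide, y = -57 to +34, tops 93 mm above the desk, 36 mm bores on the light path) stand with facing sides at x = -61 and +61 mm, lamp and receiver behind. Upright panels are 136 mm apart (y = -68 to +68).
- beam_mid (a point): Middle of the light path: 62 mm above the desk over the bench origin, midway between the housings and level with the middle of their bores. Axes as the bench's.
- panel_left (a joint): Hinge angle of the left (+y) side panel: 0 = lying flat outwards, 1.571 = upright at its stop. A painted sheet 118 mm along the hinge, 46 mm wide, 4 mm thick; hinge parallel to the bench's x axis. Light friction (0.05 N m) keeps it at any angle; starts between 0 and 0.5.
- panel_right (a joint): Hinge angle of the right (-y) side panel, mirror image of the left one: 0 = lying flat outwards, 1.571 = upright at its stop.
- panel_left_hinge (a point): Point of the left panel's hinge line nearest the bench middle: 70 mm to the bench's +y, 30 mm above the desk (fixed). Axes as the bench's.
- panel_right_hinge (a point): The same for the right panel, 70 mm to the bench's -y, 30 mm above the desk (fixed).
- panel_left_grip (a point): Centre of the left panel's grip: steel barrel 10 mm in diameter, 18 mm long, parallel to the hinge, on a 6 mm neck in the panel's plane, 65 mm from the hinge line, 19 mm past the panel's edge; 30 mm above the desk when flat, free space below. Pinched by its flat ends (fingers closing along the bench's x) it turns between the fingers as the panel swings up.
- panel_right_grip (a point): The same on the right panel.
- cell_rack: Fixed grey rack, 204 x 32 mm, 18 mm high, with a row of three open bays (48 x 20 mm, floor 6 mm above the desk, pitch 66 mm) along its x axis, a cell standing upright in each. Origin: middle of the underside. Which bay holds the long cell varies.
- long_cell: Longest of the three cells: glass block 44 mm long (x, light path), 16 mm thick (y), 70 mm tall (z, up), about 90 g, two stoppers on top. Its two broad faces (y = -8 and +8 mm, 38 mm of the length) are frosted: grip here. The narrow ends (x = -22 and +22 mm) are clear windows. Origin: middle of the underside. Stands in the rack, x axis along the rack's.
- cell_center (a point): Middle of the long cell, 35 mm above its underside. Axes as the cell's.
- long_cell_window_near: Clear end window of the long cell at its -x end, 3 mm thick, 13.5 mm wide, 68 mm tall: never touch. Its origin is the cell's own origin, axes as the cell's.
- long_cell_window_far: Clear end window at the long cell's +x end: never touch. Its origin is the cell's own origin, axes as the cell's.
- short_cell_1: Short cell, 24 mm long (x), 16 mm thick, 70 mm tall, one stopper; stays in the rack. Origin: middle of the underside.
- short_cell_2: A second short cell like it; stays in the rack.
Mind the look-alikes: they are no part of the job. Leave any turquoise look-alike of the long_cell alone.

How it is judged:
By the outcome, as a careful person would: the job done as asked, in the order asked, and still so for the second after the job is handed in, while the arm keeps its last pose, push and grip.
It also fails if it takes over 61 s, if anything falls off the work surface, if the arm or the gripper's body presses on something with over 40 N, if the wrist force passes 120 N, or if a joint passes its speed limit or range.

## Working session

There is one attempt and no reset: what is moved stays moved. The work goes in short steps, Python scripts to look and compute and a tool call to move; the robot and the scene stay as the last step left them, time stands still between calls to the robot, and variables do not carry over. Pictures are saved under pics/ and viewed, and the job is handed in when it is done.

Besides the shell and the picture viewer there is one more tool, called after "Emit:" by a JSON object that holds its "fn" and its "kwargs". servo_tool: Moves the arm, as the interface text tells. Its arguments: {"type":"object","properties":{"commands":{"type":"array"},"fingers":{"type":"number"},"grip_force":{"type":"number"}},"required":["commands"]}

```bash
ls; mkdir -p pics; python3 - <<'E'
from bench import *
import cv2, numpy as np
s=state(); print({k:np.round(v,3).tolist() for k,v in s.items()})
for n in ["scene","side","wrist"]:
    im=get_image(n); cv2.imwrite(f"pics/{n}0.png",im[:,:,::-1])
    c=get_calibration(n); print(n,{k:np.round(v,4).tolist() for k,v in c.items()})
E
```

```text
pics
{'time': 0.0, 'q': [-1.387, 0.308, 1.508, -0.0, 1.328, -0.073], 'joint_velocities': [0.001, -0.001, -0.001, -0.003, 0.003, -0.0], 'tau': [0.001, -45.754, -25.191, 0.0, 0.013, -0.0], 'eef_pos': [0.146, -0.555, 0.23], 'tool_rot': [[0.967, 0.255, -0.0], [0.255, -0.967, 0.002], [0.0, -0.002, -1.0]], 'force': [0.28, -0.164, -0.417], 'torque': [-0.029, -0.035, 0.012], 'width': 0.086}
scene {'intrinsics': [[399.2325, 0.0, 278.7219], [0.0, 399.2325, 213.3731], [0.0, 0.0, 1.0]], 'k1': 0.0154, 'R': [[-0.7615, -0.6482, -0.0074], [-0.3208, 0.3868, -0.8646], [0.5632, -0.656, -0.5025]], 't': [0.4877, 0.1839, 0.6988]}
side {'intrinsics': [[535.8303, 0.0, 278.4589], [0.0, 535.8303, 215.3788], [0.0, 0.0, 1.0]], 'k1': 0.0678, 'R': [[0.9998, 0.0212, -0.0011], [0.0119, -0.602, -0.7984], [-0.0176, 0.7982, -0.6021]], 't': [-0.5332, 0.129, 1.0485]}
wrist {'intrinsics': [[332.4767, 0.0, 281.3003], [0.0, 332.4767, 208.8674], [0.0, 0.0, 1.0]], 'k1': -0.0353, 'hand_eye': [[0.0004, -0.9487, -0.3161, 0.081], [1.0, 0.0007, -0.0006, 0.0], [0.0008, -0.3161, 0.9487, -0.1422], [0.0, 0.0, 0.0, 1.0]]}
```

View pics/scene0.png

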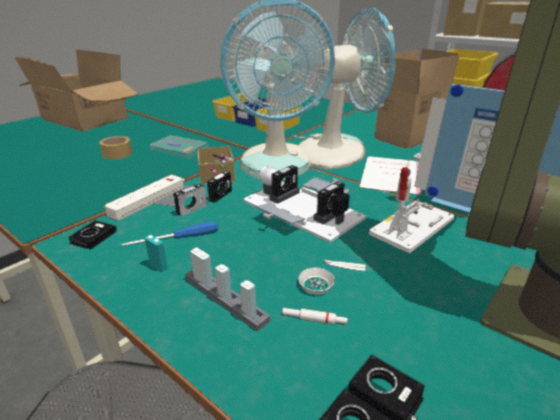

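View pics/side0.png

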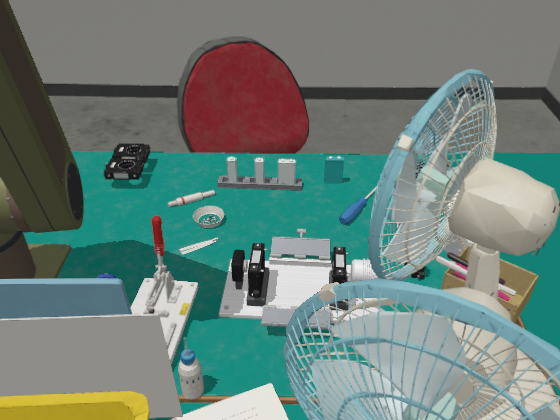

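View pics/wrist0.png

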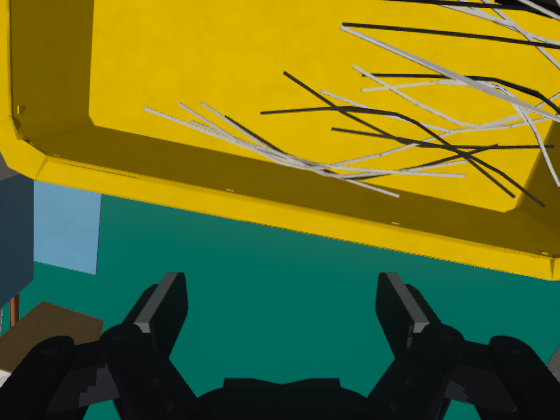

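```bash
cat > h.py <<'E'
import numpy as np, cv2
from bench import *
def cam(name,s=None):
    c=get_calibration(name)
    if name=="wrist":
        H=np.array(c["hand_eye"]);T=np.eye(4);T[:3,:3]=s["tool_rot"];T[:3,3]=s["eef_pos"]
        W=T@H; R=W[:3,:3].T; t=-R@W[:3,3]
    else: R=np.array(c["R"]);t=np.array(c["t"])
    return np.array(c["intrinsics"]),c["k1"],R,t
def proj(C,X):
    K,k1,R,t=C; p=R@np.asarray(X,float)+t; u=p[:2]/p[2]; u=u*(1+k1*(u@u)); return (K@np.r_[u,1])[:2]
def ray(C,px):
    K,k1,R,t=C; d=(np.linalg.inv(K)@np.r_[px,1])[:2]; u=d.copy()
    for _ in range(20): u=d/(1+k1*(u@u))
    v=R.T@np.r_[u,1]; return -R.T@t, v/np.linalg.norm(v)
def onz(C,px,z):
    o,v=ray(C,px); return o+v*(z-o[2])/v[2]
def tri(rs):
    A=np.zeros((3,3));b=np.zeros(3)
    for o,v in rs:
        P=np.eye(3)-np.outer(v,v);A+=P;b+=P@o
    X=np.linalg.solve(A,b); return X,[np.linalg.norm((np.eye(3)-np.outer(v,v))@(X-o)) for o,v in rs]
E
python3 - <<'E'
import cv2
a=cv2.imread("pics/side0.png");cv2.imwrite("pics/s1.png",cv2.resize(a[140:340,180:400],None,fx=3,fy=3,interpolation=2)[:, :800])
a=cv2.imread("pics/scene0.png");cv2.imwrite("pics/c1.png",cv2.resize(a[140:340,130:390],None,fx=3,fy=3,interpolation=2)[:, :800])
E
```

```text
(no output)
```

View pics/s1.png

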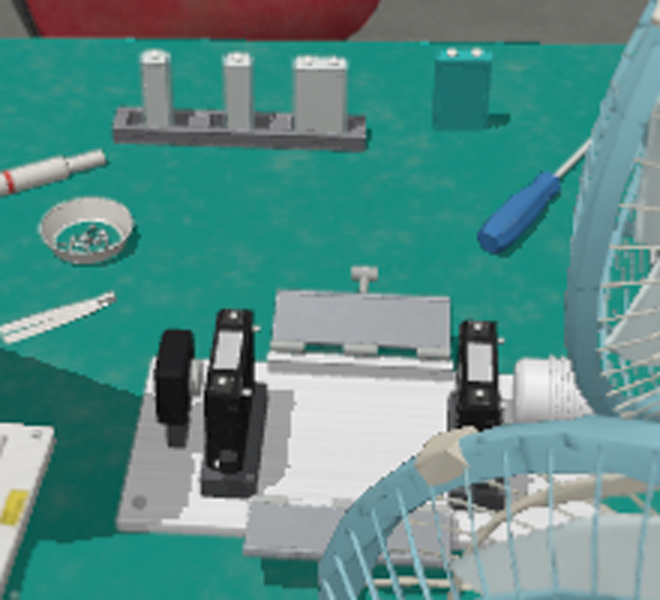

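View pics/c1.png

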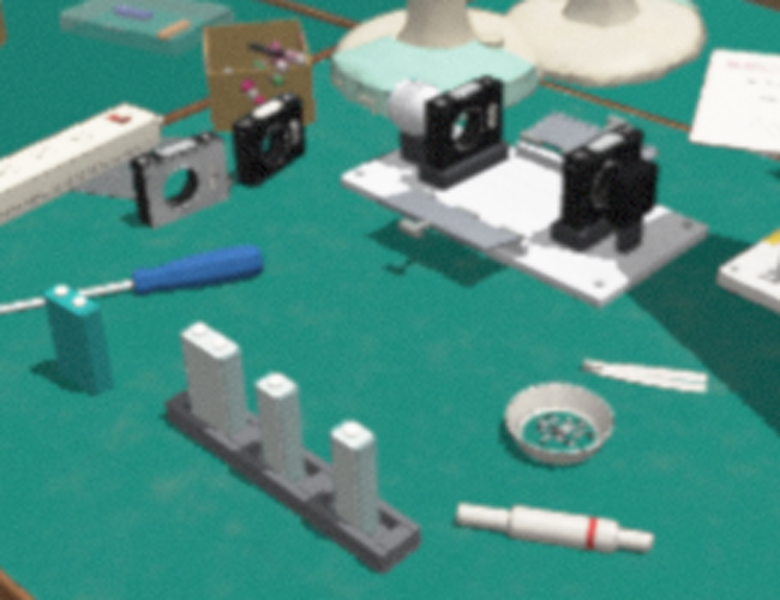

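```bash
python3 - <<'E'
from h import *
S=cam("side");C=cam("scene")
np.set_printoptions(precision=3,suppress=True)
def s(p,z,n=""): print(n,onz(S,(180+p[0]/3,140+p[1]/3),z))
def c(p,z,n=""): print(n,onz(C,(130+p[0]/3,140+p[1]/3),z))
s((115,138),0.01,"rack L");s((367,148),0.01,"rack R")
s((118,530),0.012,"bench near-left");s((150,355),.012,"bench far-left")
c((342,178),.012,"benchcorner");c((602,302),.012);c((707,230),.012)
s((365,270),.04,"gripL");c((412,228),.03,"gripLc")
s((320,60),.08,"cell top");c((212,337),.08)
print(onz(C,(275,165),0),onz(C,(330,150),0),"fan bases")
# fan heads tri: hub scene (283,68) and (345,65); side hubs (500,160),(440,350)
for a in [(283,68),(345,65)]:
  for b in [(500,165),(440,350),(410,180)]:
    print(a,b,tri([ray(C,a),ray(S,b)]))
print("blue box", onz(C,(430,205),0), onz(C,(455,85),.2))
print("tool clamp", onz(C,(410,225),0), tri([ray(C,(405,170)),ray(S,(156,220))]))
E
```

```text
rack L [0.381 0.327 0.01 ]
rack R [0.584 0.316 0.01 ]
bench near-left [ 0.43  -0.093  0.012]
bench far-left [0.434 0.063 0.012]
benchcorner [0.719 0.051 0.012]
 [0.431 0.067 0.012]
 [ 0.424 -0.076  0.012]
gripL [0.579 0.122 0.04 ]
gripLc [0.592 0.099 0.03 ]
cell top [0.546 0.335 0.08 ]
 [0.541 0.339 0.08 ]
[ 0.824 -0.197  0.   ] [ 0.761 -0.42   0.   ] fan bases
(283, 68) (500, 165) (array([ 0.795, -0.168,  0.34 ]), [np.float64(0.04033526001164633), np.float64(0.04033526001164636)])
(283, 68) (440, 350) (array([ 0.787, -0.284,  0.247]), [np.float64(0.07226277811138157), np.float64(0.07226277811138156)])
(283, 68) (410, 180) (array([ 0.72 , -0.115,  0.321]), [np.float64(0.0007644007587214632), np.float64(0.0007644007587214387)])
(345, 65) (500, 165) (array([ 0.711, -0.294,  0.377]), [np.float64(0.08741568339040237), np.float64(0.08741568339040241)])
(345, 65) (440, 350) (array([ 0.706, -0.388,  0.293]), [np.float64(2.9599879068636273e-05), np.float64(2.9599879068534652e-05)])
(345, 65) (410, 180) (array([ 0.656, -0.237,  0.356]), [np.float64(0.05108666766256347), np.float64(0.051086667662563374)])
blue box [ 0.334 -0.255  0.   ] [ 0.491 -0.755  0.2  ]
tool clamp [ 0.331 -0.128  0.   ] (array([ 0.327, -0.03 ,  0.18 ]), [np.float64(0.0003468500928486954), np.float64(0.000346850092848731)])
```

```bash
python3 - <<'E'
from h import *
S=cam("side");C=cam("scene")
np.set_printoptions(precision=3,suppress=True)
for b in [(128,278),(150,318),(170,350),(5,283)]:
  for a in [(445,87),(432,95)]:
    print("box",a,b,tri([ray(C,a),ray(S,b)]))
# epipolar in side for scene pts at ranges
for nm,a in [("rimR",(335,60)),("rimB",(280,118)),("rimL",(222,65)),("rimT",(279,0)),("f2R",(396,60)),("f2B",(370,135)),("f2T",(375,10))]:
    o,v=ray(C,a)
    print(nm,[(np.round(o+v*d,3).tolist(),proj(S,o+v*d).round().tolist()) for d in np.arange(.85,1.5,.05)])
cv2.imwrite("pics/s2.png",cv2.resize(cv2.imread("pics/side0.png")[60:420,240:560],None,fx=1.65,fy=1.65,interpolation=2))
E
```

```text
box (445, 87) (128, 278) (array([ 0.365, -0.289,  0.293]), [np.float64(0.0022676029144916474), np.float64(0.00226760291449173)])
box (432, 95) (128, 278) (array([ 0.371, -0.268,  0.277]), [np.float64(0.01532335962861817), np.float64(0.01532335962861809)])
box (445, 87) (150, 318) (array([ 0.391, -0.342,  0.28 ]), [np.float64(0.00632669647884466), np.float64(0.006326696478844739)])
box (432, 95) (150, 318) (array([ 0.398, -0.322,  0.263]), [np.float64(0.007165168076443653), np.float64(0.007165168076443665)])
box (445, 87) (170, 350) (array([ 0.412, -0.381,  0.271]), [np.float64(0.013848633284456435), np.float64(0.013848633284456388)])
box (432, 95) (170, 350) (array([ 0.42 , -0.361,  0.252]), [np.float64(0.00010711267579356874), np.float64(0.00010711267579352841)])
box (445, 87) (5, 283) (array([ 0.31 , -0.314,  0.311]), [np.float64(0.06519962382692643), np.float64(0.06519962382692635)])
box (432, 95) (5, 283) (array([ 0.314, -0.295,  0.297]), [np.float64(0.08009866282529399), np.float64(0.08009866282529386)])
rimR [([0.493, -0.001, 0.378], [251.0, 105.0]), ([0.519, -0.043, 0.37], [26
[... 3027 characters left out ...]
.392, 0.097], [326.0, 455.0]), ([0.621, -0.434, 0.081], [346.0, 498.0]), ([0.643, -0.476, 0.065], [367.0, 546.0]), ([0.665, -0.518, 0.049], [391.0, 598.0])]
f2T [([0.439, -0.044, 0.465], [208.0, 59.0]), ([0.463, -0.088, 0.462], [222.0, 74.0]), ([0.487, -0.132, 0.459], [238.0, 91.0]), ([0.511, -0.175, 0.456], [255.0, 109.0]), ([0.534, -0.219, 0.453], [275.0, 130.0]), ([0.558, -0.263, 0.45], [296.0, 152.0]), ([0.582, -0.307, 0.448], [321.0, 178.0]), ([0.605, -0.351, 0.445], [349.0, 207.0]), ([0.629, -0.395, 0.442], [381.0, 241.0]), ([0.653, -0.439, 0.439], [418.0, 280.0]), ([0.676, -0.483, 0.436], [463.0, 326.0]), ([0.7, -0.527, 0.433], [517.0, 383.0]), ([0.724, -0.571, 0.43], [585.0, 453.0])]
```

View pics/s2.png

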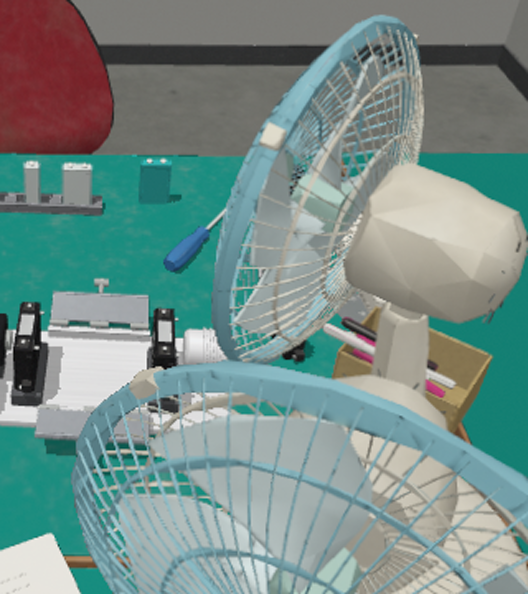

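```bash
cat >> h.py <<'E'
def plan(wps,s=None):
    """wps: list of (x,y,z,yaw_deg,n)"""
    import json
    s=s or state(); p=np.array(s["eef_pos"]);R=np.array(s["tool_rot"]);yaw=np.arctan2(R[1,0],R[0,0]);out=[]
    for x,y,z,yd,n in wps:
        tgt=np.array([x,y,z]);ty=yaw if yd is None else np.radians(yd)
        st=(tgt-p)/n; dy=(ty-yaw)/n
        for _ in range(n):
            c,sn=np.cos(yaw),np.sin(yaw)
            d=[st[0]*c+st[1]*sn, st[0]*sn-st[1]*c, -st[2]]
            out.append({"delta_pos":[round(v*100,2) for v in d],"roll":round(-dy,3)}); yaw+=dy
        p=tgt
    print(len(out),"rows")
    for i in range(0,len(out),10): print(json.dumps(out[i:i+10]))
E
python3 - <<'E'
from h import *
plan([(.15,-.55,.38,15,3),(.27,-.42,.40,30,4),(.38,-.27,.40,50,4),(.46,-.08,.40,72,4),(.5,.1,.38,90,4)])
E
```

```text
19 rows
[{"delta_pos": [0.16, -0.15, -4.98], "roll": -0.001}, {"delta_pos": [0.16, -0.15, -4.98], "roll": -0.001}, {"delta_pos": [0.16, -0.15, -4.98], "roll": -0.001}, {"delta_pos": [3.74, -2.36, -0.5], "roll": -0.065}, {"delta_pos": [3.89, -2.11, -0.5], "roll": -0.065}, {"delta_pos": [4.02, -1.85, -0.5], "roll": -0.065}, {"delta_pos": [4.13, -1.59, -0.5], "roll": -0.065}, {"delta_pos": [4.26, -1.87, -0.0], "roll": -0.087}, {"delta_pos": [4.4, -1.49, -0.0], "roll": -0.087}, {"delta_pos": [4.52, -1.11, -0.0], "roll": -0.087}]
[{"delta_pos": [4.6, -0.71, -0.0], "roll": -0.087}, {"delta_pos": [4.92, -1.52, -0.0], "roll": -0.096}, {"delta_pos": [5.05, -1.04, -0.0], "roll": -0.096}, {"delta_pos": [5.12, -0.55, -0.0], "roll": -0.096}, {"delta_pos": [5.15, -0.06, -0.0], "roll": -0.096}, {"delta_pos": [4.59, -0.44, 0.5], "roll": -0.079}, {"delta_pos": [4.61, -0.08, 0.5], "roll": -0.079}, {"delta_pos": [4.6, 0.28, 0.5], "roll": -0.079}, {"delta_pos": [4.56, 0.64, 0.5], "roll": -0.079}]
```

Emit:
{"fn": "servo_tool", "kwargs": {"commands": [{"delta_pos":[0.15,-0.15,-5],"roll":0},{"delta_pos":[0.15,-0.15,-5],"roll":0},{"delta_pos":[0.15,-0.15,-5],"roll":0},{"delta_pos":[3.7,-2.4,-0.5],"roll":-0.065},{"delta_pos":[3.9,-2.1,-0.5],"roll":-0.065},{"delta_pos":[4.0,-1.85,-0.5],"roll":-0.065},{"delta_pos":[4.1,-1.6,-0.5],"roll":-0.065},{"delta_pos":[4.3,-1.9,0],"roll":-0.087},{"delta_pos":[4.4,-1.5,0],"roll":-0.087},{"delta_pos":[4.5,-1.1,0],"roll":-0.087}], "fingers": 1}}

```text
time: 1.4
eef_pos: [0.3535, -0.3072, 0.4011]
tool_rot: [[0.71, 0.704, -0.0], [0.704, -0.71, 0.0], [0.0, -0.0, -1.0]]
force: [1.2, -0.7, 0.2]
width: 0.0853
```

Emit:
{"fn": "servo_tool", "kwargs": {"commands": [{"delta_pos":[4.6,-0.7,0],"roll":-0.087},{"delta_pos":[4.9,-1.5,0],"roll":-0.096},{"delta_pos":[5.05,-1.0,0],"roll":-0.096},{"delta_pos":[5.1,-0.55,0],"roll":-0.096},{"delta_pos":[5.1,0,0],"roll":-0.096},{"delta_pos":[4.6,-0.4,0.5],"roll":-0.079},{"delta_pos":[4.6,0,0.5],"roll":-0.079},{"delta_pos":[4.6,0.3,0.5],"roll":-0.079},{"delta_pos":[4.6,0.6,0.5],"roll":-0.079},{"delta_pos":[0,0,0],"roll":0}]}}

```text
time: 2.65
eef_pos: [0.5046, 0.0991, 0.3801]
tool_rot: [[0.0, 1.0, -0.002], [1.0, -0.0, 0.001], [0.001, -0.002, -1.0]]
force: [-0.2, -0.5, -1.0]
width: 0.0852
```

```bash
cat > look.py <<'E'
from h import *
import sys,pickle
n=sys.argv[1]
s=state(); im=get_image("wrist"); cv2.imwrite(f"pics/{n}.png",im[:,:,::-1]); pickle.dump(s,open(f"pics/{n}.pkl","wb"))
print(s["time"],np.round(s["eef_pos"],4),np.round(s["tool_rot"],3).tolist(),np.round(s["force"],1),s["width"],np.round(s["q"],2))
E
python3 look.py w1
```

```text
2.65 [0.5046 0.0991 0.3801] [[0.0, 1.0, -0.002], [1.0, -0.0, 0.001], [0.001, -0.002, -1.0]] [-0.2 -0.5 -1. ] 0.0852401453490622 [0.11 0.14 1.36 0.   1.64 0.11]
```

View pics/w1.png

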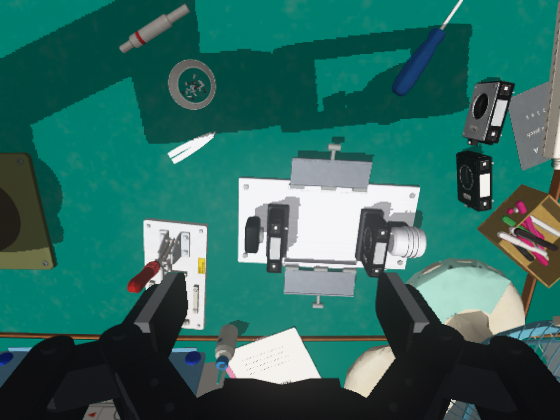

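```bash
python3 - <<'E'
import cv2
a=cv2.imread("pics/w1.png")[125:320,225:435];cv2.imwrite("pics/w1c.png",cv2.resize(a,None,fx=3.05,fy=3.05,interpolation=2)[:600])
E
```

```text
(no output)
```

View pics/w1c.png

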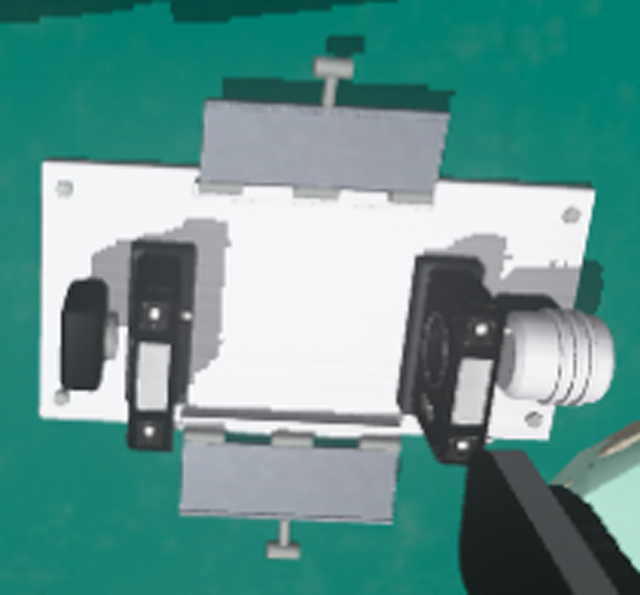

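```bash
cat > m1.py <<'E'
from h import *
import pickle
from scipy.optimize import least_squares
np.set_printoptions(precision=4,suppress=True)
s=pickle.load(open("pics/w1.pkl","rb"));W=cam("wrist",s)
f=lambda p:(p[0]/3.05+225,p[1]/3.05+125)
cs=[(41,160),(595,188),(548,440),(41,418)]; L=[(-.145,.074),(.145,.074),(.145,-.074),(-.145,-.074)]
P=np.array([onz(W,f(c),.012) for c in cs]); print(P)
print([np.linalg.norm(P[i]-P[(i+1)%4]) for i in range(4)])
def res(v):
    c,sn=np.cos(v[2]),np.sin(v[2]);R=np.array([[c,-sn],[sn,c]])
    return ((R@np.array(L).T).T+v[:2]-P[:,:2]).ravel()
r=least_squares(res,[.57,0,0]);print("bench",r.x,np.degrees(r.x[2]),r.fun*1000)
x0,y0,a=r.x
for nm,sg,px in [("L",1,(334,68)),("R",-1,(283,551))]:
    o,v=ray(W,f(px))
    c,sn=np.cos(a),np.sin(a);Rz=np.array([[c,-sn,0],[sn,c,0],[0,0,1]])
    def g(u):
        loc=np.array([u[1],sg*(.07+.065*np.cos(u[0])),.03+.065*np.sin(u[0])])
        X=Rz@loc+[x0,y0,0]; d=X-o; return d-v*(d@v)
    q=least_squares(g,[.2,0]);loc=np.array([q.x[1],sg*(.07+.065*np.cos(q.x[0])),.03+.065*np.sin(q.x[0])])
    print(nm,"theta,xoff",q.x,"pos",Rz@loc+[x0,y0,0],"res",q.fun*1000, "flat",onz(W,f(px),.03))
# panel outer edge heights/widths checks
for nm,pp in [("L",[(207,100),(450,114),(197,188),(436,198)]),("R",[(180,516),(391,522),(183,443),(399,440)])]:
    for p in pp: print(nm,[ (z,(np.array([[np.cos(a),np.sin(a)],[-np.sin(a),np.cos(a)]])@(onz(W,f(p),z)[:2]-[x0,y0])*1000).round(1).tolist()) for z in (.03,.04,.05)])
E
python3 m1.py
```

```text
[[ 0.4364  0.0627  0.012 ]
 [ 0.7246  0.0482  0.012 ]
 [ 0.7174 -0.0993  0.012 ]
 [ 0.4304 -0.0852  0.012 ]]
[np.float64(0.28852804504738433), np.float64(0.14767646438411722), np.float64(0.28735933478637404), np.float64(0.14800152538331618)]
bench [ 0.5772 -0.0184 -0.0487] -2.79100790566844 [-0.4486 -0.1269  1.0444  0.2614  1.0243 -0.0615 -1.6201 -0.0729]
L theta,xoff [ 0.2516 -0.0041] pos [0.5795 0.1146 0.0462] res [-0. -0.  0.] flat [0.5821 0.1124 0.03  ]
R theta,xoff [ 0.1822 -0.0051] pos [ 0.5656 -0.1519  0.0418] res [ 0.  0. -0.] flat [ 0.5671 -0.16    0.03  ]
L [(0.03, [-61.8, 112.3]), (0.04, [-62.2, 114.0]), (0.05, [-62.7, 115.6])]
L [(0.03, [57.6, 111.4]), (0.04, [54.8, 113.1]), (0.05, [51.9, 114.8])]
L [(0.03, [-64.2, 67.9]), (0.04, [-64.6, 70.5]), (0.05, [-64.9, 73.0])]
L [(0.03, [56.3, 68.7]), (0.04, [53.4, 71.3]), (0.05, [50.6, 73.8])]
R [(0.03, [-62.9, -121.8]), (0.04, [-63.3, -115.4]), (0.05, [-63.7, -108.9])]
R [(0.03, [55.9, -120.1]), (0.04, [53.1, -113.7]), (0.05, [50.3, -107.3])]
R [(0.03, [-63.7, -75.7]), (0.04, [-64.1, -70.2]), (0.05, [-64.4, -64.7])]
R [(0.03, [54.1, -68.2]), (0.04, [51.3, -62.9]), (0.05, [48.5, -57.5])]
```

```bash
cat >> m1.py <<'E'
print("---")
S=cam("side");C=cam("scene")
gl=[ray(W,f((334,68))),ray(S,(180+364/3,140+272/3)),ray(C,(130+412/3,140+227/3))]
print(tri(gl),tri(gl[:2]))
print("R grip in scene/side", proj(C,[.5656,-.1519,.0418]),proj(S,[.5656,-.1519,.0418]))
a=cv2.imread("pics/scene0.png")[160:230,230:380];cv2.imwrite("pics/c2.png",cv2.resize(a,None,fx=5,fy=5,interpolation=2))
E
python3 m1.py|sed -n '/---/,$p'
```

```text
---
(array([0.5785, 0.1144, 0.0439]), [np.float64(0.0013741001474162485), np.float64(0.00072660766697073), np.float64(0.0010843583052297)]) (array([0.5789, 0.1144, 0.0447]), [np.float64(0.000891021318142659), np.float64(0.0008910213181426137)])
R grip in scene/side [335.262 179.696] [295.9517 332.154 ]
```

View pics/c2.png

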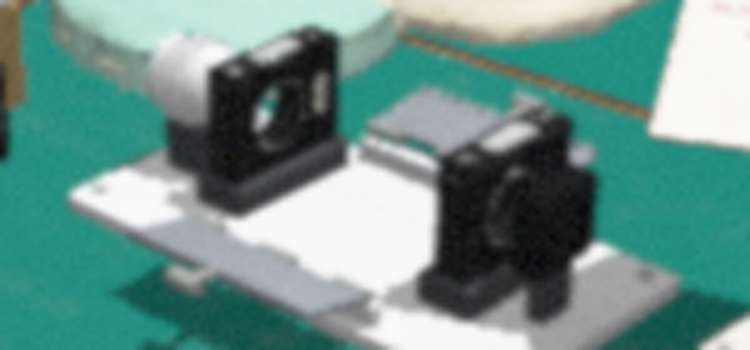

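```bash
python3 - <<'E'
from h import *
plan([(.5788,.1144,.12,87.2,5),(.5788,.1144,.12,87.2,1)])
E
```

```text
6 rows
[{"delta_pos": [0.34, 1.49, 5.21], "roll": 0.009}, {"delta_pos": [0.36, 1.48, 5.21], "roll": 0.009}, {"delta_pos": [0.37, 1.48, 5.21], "roll": 0.009}, {"delta_pos": [0.38, 1.48, 5.21], "roll": 0.009}, {"delta_pos": [0.4, 1.47, 5.21], "roll": 0.009}, {"delta_pos": [0.0, 0.0, -0.0], "roll": -0.0}]
```

Emit:
{"fn": "servo_tool", "kwargs": {"commands": [{"delta_pos":[0.35,1.5,5.2],"roll":0.009},{"delta_pos":[0.35,1.5,5.2],"roll":0.01},{"delta_pos":[0.35,1.5,5.2],"roll":0.01},{"delta_pos":[0.4,1.5,5.2],"roll":0.01},{"delta_pos":[0.4,1.5,5.2],"roll":0.01},{"delta_pos":[0,0,0],"roll":0}], "fingers": 0}}

```text
time: 3.45
eef_pos: [0.5774, 0.1111, 0.1171]
tool_rot: [[0.056, 0.998, -0.009], [0.998, -0.056, -0.002], [-0.002, -0.009, -1.0]]
force: [-0.5, -0.5, 1.3]
width: 0.0431
```

```bash
python3 look.py w2
```

```text
3.45 [0.5774 0.1111 0.1171] [[0.056, 0.998, -0.009], [0.998, -0.056, -0.002], [-0.002, -0.009, -1.0]] [-0.5 -0.5  1.3] 0.04312331785476303 [ 0.12  0.43  1.62 -0.    1.1   0.17]
```

View pics/w2.png

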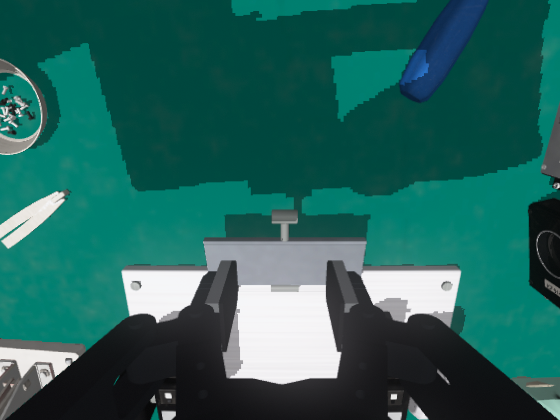

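```bash
python3 - <<'E'
from h import *
import pickle
s=state();print(s["eef_pos"],s["joint_velocities"])
s=pickle.load(open("pics/w2.pkl","rb"));W=cam("wrist",s)
for z in (.042,.0445,.047): print(onz(W,(285,216),z))
print(proj(W,[.5788,.1144,.0445]))
s0=pickle.load(open("pics/w1.pkl","rb"));W0=cam("wrist",s0)
print(tri([ray(W,(285,216)),ray(W0,(334/3.05+225,68/3.05+125))]))
E
```

```text
[0.57881196 0.11152219 0.11976882] [ 0.00782663 -0.05747252 -0.04350244  0.00398947  0.0069889  -0.00075767]
[0.57914114 0.11468058 0.042     ]
[0.57918289 0.11557843 0.0445    ]
[0.57922465 0.11647629 0.047     ]
[284.53224266 217.64033897]
(array([0.57960996, 0.11449374, 0.04261533]), [np.float64(0.0005996032119639186), np.float64(0.0005996032119638306)])
```

Emit:
{"fn": "servo_tool", "kwargs": {"commands": [{"delta_pos":[0.3,0,2],"roll":0},{"delta_pos":[0,0,3],"roll":0},{"delta_pos":[0,0,2.4],"roll":0},{"delta_pos":[0,0,1.4],"roll":0},{"delta_pos":[0,0,0],"roll":0}]}}

```text
time: 4.12
eef_pos: [0.5805, 0.1157, 0.0342]
tool_rot: [[0.054, 0.999, 0.001], [0.999, -0.054, -0.0], [0.0, 0.001, -1.0]]
force: [-0.4, 0.4, 0.7]
width: 0.0427
```

Emit:
{"fn": "servo_tool", "kwargs": {"commands": [{"delta_pos":[0,0,0],"roll":0},{"delta_pos":[0,0,0],"roll":0},{"delta_pos":[0,0,0],"roll":0},{"delta_pos":[0,0,0],"roll":0}], "fingers": -1, "grip_force": 35}}

```text
time: 4.62
eef_pos: [0.5793, 0.1164, 0.0335]
tool_rot: [[0.054, 0.999, -0.002], [0.999, -0.054, 0.0], [0.0, -0.002, -1.0]]
force: [-3.7, 2.6, 1.9]
width: 0.0166
```

```bash
python3 look.py w3
```

```text
4.625 [0.5793 0.1164 0.0335] [[0.054, 0.999, -0.002], [0.999, -0.054, 0.0], [0.0, -0.002, -1.0]] [-3.7  2.6  1.9] 0.01663029738062457 [0.13 0.54 1.7  0.   0.91 0.18]
```

View pics/w3.png

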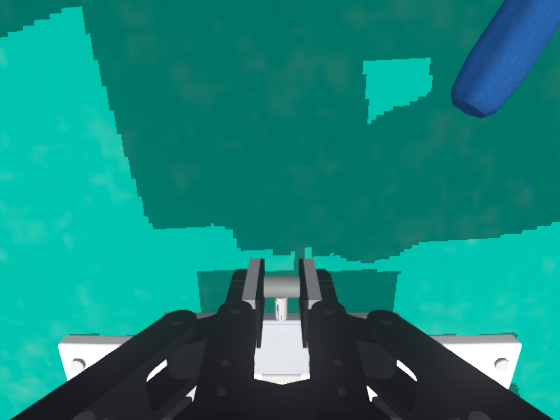

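Emit:
{"fn": "servo_tool", "kwargs": {"commands": [{"delta_pos":[-0.24,0,-0.85],"roll":0},{"delta_pos":[-0.36,0,-0.81],"roll":0},{"delta_pos":[-0.46,0,-0.75],"roll":0},{"delta_pos":[-0.56,0,-0.68],"roll":0},{"delta_pos":[-0.65,0,-0.6],"roll":0},{"delta_pos":[-0.73,0,-0.51],"roll":0},{"delta_pos":[-0.79,0,-0.41],"roll":0},{"delta_pos":[-0.83,0,-0.29],"roll":0},{"delta_pos":[-0.87,0,-0.18],"roll":0}]}}

```text
time: 5.8
eef_pos: [0.5764, 0.0614, 0.0848]
tool_rot: [[0.054, 0.999, -0.001], [0.999, -0.054, 0.001], [0.001, -0.001, -1.0]]
force: [-6.7, 4.2, 0.5]
width: 0.0164
```

Emit:
{"fn": "servo_tool", "kwargs": {"commands": [{"delta_pos":[-0.88,0,-0.06],"roll":0},{"delta_pos":[-0.2,0,0],"roll":0},{"delta_pos":[0,0,0],"roll":0},{"delta_pos":[0,0,0],"roll":0}]}}

```text
time: 6.3
eef_pos: [0.5759, 0.05, 0.0859]
tool_rot: [[0.054, 0.999, -0.001], [0.999, -0.054, -0.0], [-0.0, -0.001, -1.0]]
force: [-6.7, 1.9, 5.8]
width: 0.016
```

```bash
python3 look.py w4; python3 - <<'E'
from h import *
im=get_image("side")[:,:,::-1]; cv2.imwrite("pics/s4.png",cv2.resize(im[200:340,180:400],None,fx=3,fy=3))
E
```

```text
6.3 [0.5759 0.05   0.0859] [[0.054, 0.999, -0.001], [0.999, -0.054, -0.0], [-0.0, -0.001, -1.0]] [-6.7  1.9  5.8] 0.01598486751710606 [ 0.01  0.45  1.68 -0.    1.    0.07]
```

View pics/w4.png

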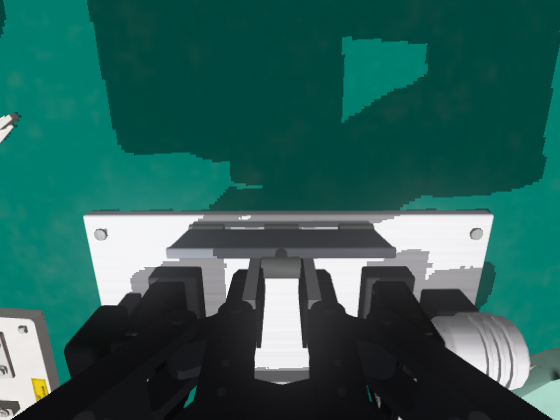

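View pics/s4.png

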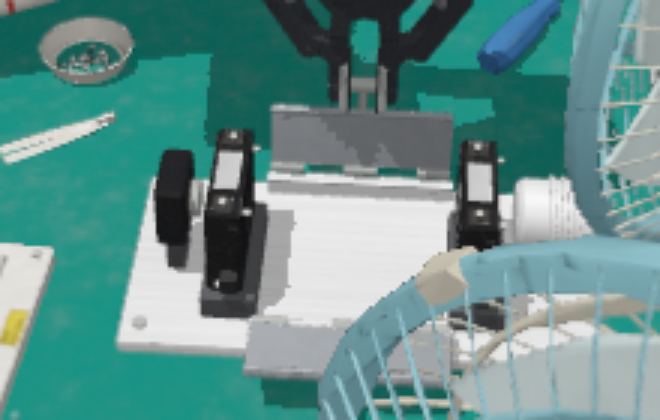

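Emit:
{"fn": "servo_tool", "kwargs": {"commands": [{"delta_pos":[-0.2,0,0],"roll":0},{"delta_pos":[-0.2,0,0],"roll":0},{"delta_pos":[0,0,0],"roll":0},{"delta_pos":[0,0,0],"roll":0}]}}

```text
time: 6.9
eef_pos: [0.5757, 0.0462, 0.0859]
tool_rot: [[0.054, 0.999, -0.001], [0.999, -0.054, 0.0], [0.0, -0.001, -1.0]]
force: [-6.8, 2.9, 5.6]
width: 0.0165
```

```bash
python3 look.py w5; python3 - <<'E'
from h import *
import pickle
a=cv2.imread("pics/w4.png")[195:330,160:400];b=cv2.imread("pics/w5.png")[195:330,160:400]
cv2.imwrite("pics/w45.png",cv2.resize(np.vstack([a,b]),None,fx=2.2,fy=2.2,interpolation=2))
E
```

```text
6.9 [0.5757 0.0462 0.0859] [[0.054, 0.999, -0.001], [0.999, -0.054, 0.0], [0.0, -0.001, -1.0]] [-6.8  2.9  5.6] 0.016470289795430467 [0.01 0.45 1.68 0.   1.   0.06]
```

View pics/w45.png

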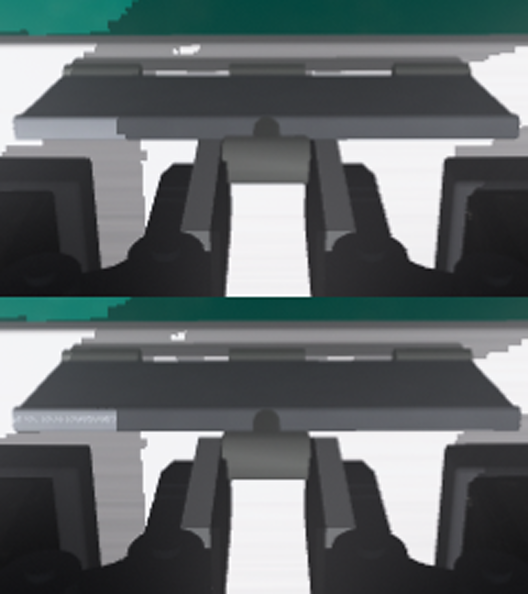

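```bash
python3 - <<'E'
from h import *
import pickle
s=pickle.load(open("pics/w5.pkl","rb"));W=cam("wrist",s)
f=lambda x,y:(160+x/2.2,195+(y-297)/2.2)
a=-.0487
def loc(p): d=p[:2]-np.array([.5772,-.0184]); return np.array([np.cos(a)*d[0]+np.sin(a)*d[1],-np.sin(a)*d[0]+np.cos(a)*d[1]])*1000
print("barrel",loc(onz(W,f(265,455),.096)))
print("panel outer top edge",loc(onz(W,f(265,409),.076)),"inner top edge",loc(onz(W,f(265,431),.076)))
print("hinge knuckle", loc(onz(W,f(265,352),.034)),"plate edge",loc(onz(W,f(265,323),.012)))
for th in (1.3,1.4,1.5,1.571):
  y=.07+.046*np.cos(th); z=.03+.046*np.sin(th)
  o=[]
  for off in (.002,-.002):
    yy=y+off*np.sin(th); zz=z-off*np.cos(th)
    o.append(proj(W,[.5772-np.sin(a)*yy,-.0184+np.cos(a)*yy,zz])[1])
  o.append(proj(W,[.5772-np.sin(a)*(.07+.065*np.cos(th)),-.0184+np.cos(a)*(.07+.065*np.cos(th)),.03+.065*np.sin(th)])[1])
  print(th,o)
print("obs",f(265,409)[1],f(265,431)[1],f(265,455)[1])
E
```

```text
barrel [-5.37646719 74.66581901]
panel outer top edge [-5.42161409 75.63183002] inner top edge [-5.45302427 70.08431137]
hinge knuckle [-5.53790666 73.90402803] plate edge [-5.58558892 75.35665716]
1.3 [np.float64(228.25393700215923), np.float64(236.22499580634957), np.float64(237.4313659419296)]
1.4 [np.float64(237.41512661533838), np.float64(245.1915501872713), np.float64(251.84618188840523)]
1.5 [np.float64(246.34166062910091), np.float64(253.78489246387633), np.float64(265.65398756142395)]
1.571 [np.float64(252.44954157680155), np.float64(259.5789481118153), np.float64(274.92432258935656)]
obs 245.9090909090909 255.9090909090909 266.8181818181818
```

Emit:
{"fn": "servo_tool", "kwargs": {"commands": [{"delta_pos":[-0.2,0,0],"roll":0},{"delta_pos":[-0.2,0,0],"roll":0},{"delta_pos":[-0.1,0,0],"roll":0},{"delta_pos":[0,0,0],"roll":0}]}}

```text
time: 7.45
eef_pos: [0.5754, 0.0412, 0.0858]
tool_rot: [[0.054, 0.999, -0.001], [0.999, -0.054, 0.0], [0.0, -0.001, -1.0]]
force: [-6.5, 2.2, 4.7]
width: 0.016
```

```bash
python3 look.py w6; python3 - <<'E'
from h import *
a=cv2.imread("pics/w5.png")[195:330,160:400];b=cv2.imread("pics/w6.png")[195:330,160:400]
cv2.imwrite("pics/w56.png",cv2.resize(np.vstack([a,b]),None,fx=2.2,fy=2.2,interpolation=2))
E
```

```text
7.45 [0.5754 0.0412 0.0858] [[0.054, 0.999, -0.001], [0.999, -0.054, 0.0], [0.0, -0.001, -1.0]] [-6.5  2.2  4.7] 0.016048810554566643 [-0.    0.45  1.69  0.    1.    0.05]
```

View pics/w56.png

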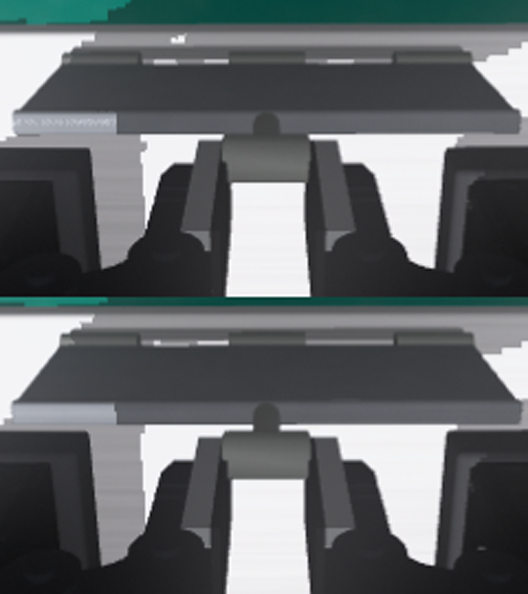

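```bash
cat > ang.py <<'E'
from h import *
import pickle,sys
def ang(name,sg,rows,x0=.5772,y0=-.0184,a=-.0487,col=281):
    """rows: plate edge, barrel rows (px)"""
    s=pickle.load(open(f"pics/{name}.pkl","rb"));W=cam("wrist",s)
    def loc(p): d=p[:2]-np.array([x0,y0]); return (-np.sin(a)*d[0]+np.cos(a)*d[1])*1000
    pe=loc(onz(W,(col,rows[0]),.012)); b=sg*74-pe
    y=loc(onz(W,(col,rows[1]),.095))+b
    print("plate",pe,"barrel y corrected",y,"theta",np.pi/2-np.arcsin((abs(y)-70)/65))
E
python3 - <<'E'
from ang import *
f=lambda y:195+y/2.2
ang("w5",1,(f(26),f(158)))
ang("w6",1,(f(9),f(158)))
E
```

```text
plate 75.35488967480131 barrel y corrected 72.77110318854294 theta 1.528151045296183
plate 75.86282508749163 barrel y corrected 67.29064975491808 theta 1.6124907176169805
```

Emit:
{"fn": "servo_tool", "kwargs": {"commands": [{"delta_pos":[-0.15,0,0],"roll":0},{"delta_pos":[-0.15,0,0],"roll":0},{"delta_pos":[0,0,0],"roll":0}]}}

```text
time: 7.88
eef_pos: [0.5753, 0.0405, 0.0856]
tool_rot: [[0.055, 0.998, -0.001], [0.998, -0.055, 0.004], [0.004, -0.001, -1.0]]
force: [-5.5, 10.6, 4.0]
width: 0.0159
```

```bash
python3 look.py w7; python3 - <<'E'
from h import *
a=cv2.imread("pics/w6.png")[195:330,160:400];b=cv2.imread("pics/w7.png")[195:330,160:400]
cv2.imwrite("pics/w67.png",cv2.resize(np.vstack([a,b]),None,fx=2.2,fy=2.2,interpolation=2))
im=get_image("side")[:,:,::-1]; cv2.imwrite("pics/s7.png",cv2.resize(im[200:340,180:400],None,fx=3,fy=3))
E
```

```text
7.875 [0.5753 0.0405 0.0856] [[0.055, 0.998, -0.001], [0.998, -0.055, 0.004], [0.004, -0.001, -1.0]] [-5.5 10.6  4. ] 0.015926413888777073 [-0.01  0.45  1.69  0.    1.    0.05]
```

View pics/w67.png

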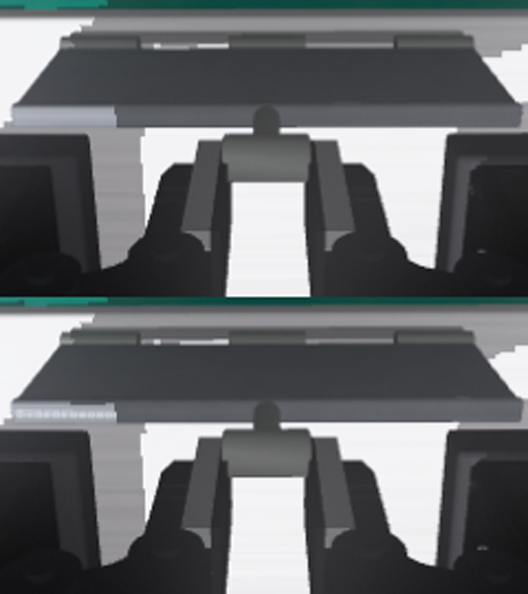

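Emit:
{"fn": "servo_tool", "kwargs": {"commands": [{"delta_pos":[0.3,0,0],"roll":0},{"delta_pos":[0,0,0],"roll":0}]}}

```text
time: 8.22
eef_pos: [0.5754, 0.0414, 0.0857]
tool_rot: [[0.054, 0.999, -0.001], [0.999, -0.054, 0.0], [0.0, -0.001, -1.0]]
force: [-6.7, 2.6, 3.7]
width: 0.0161
```

Emit:
{"fn": "servo_tool", "kwargs": {"commands": [{"delta_pos":[0,0,0],"roll":0},{"delta_pos":[0,0,0],"roll":0},{"delta_pos":[0,0,-1],"roll":0},{"delta_pos":[0,0,-3],"roll":0},{"delta_pos":[0,0,-5],"roll":0},{"delta_pos":[0,0,-2],"roll":0}], "fingers": 0}}

```text
time: 8.98
eef_pos: [0.5787, 0.0412, 0.1988]
tool_rot: [[0.054, 0.999, 0.007], [0.999, -0.054, -0.0], [0.0, 0.007, -1.0]]
force: [-0.2, -0.3, -0.5]
width: 0.0426
```

```bash
python3 look.py w8
```

```text
8.975 [0.5787 0.0412 0.1988] [[0.054, 0.999, 0.007], [0.999, -0.054, -0.0], [0.0, 0.007, -1.0]] [-0.2 -0.3 -0.5] 0.04256280259768288 [-0.    0.34  1.55 -0.    1.25  0.05]
```

View pics/w8.png

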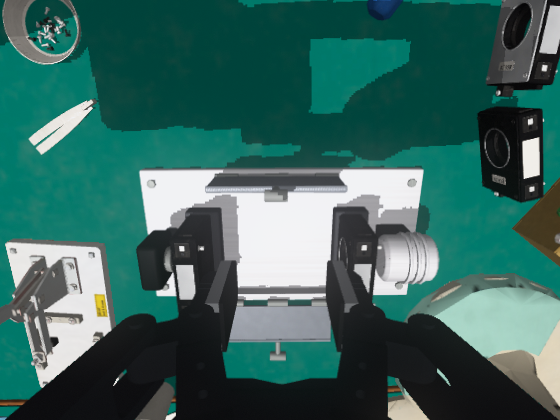

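View pics/s7.png

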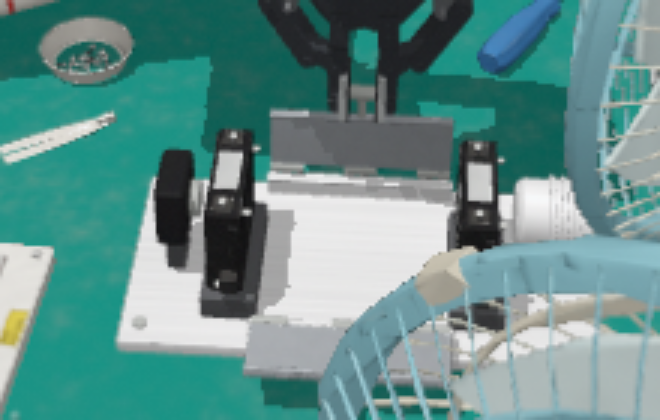

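```bash
cat > m2.py <<'E'
from h import *
import pickle
np.set_printoptions(precision=4,suppress=True)
L=lambda n:cam("wrist",pickle.load(open(f"pics/{n}.pkl","rb")))
W8=L("w8");W1=L("w1");C=cam("scene");
rs=[ray(W8,(278,350)),ray(W1,(283/3.05+225,551/3.05+125)),ray(C,(336,180.4))]
print(tri(rs),tri(rs[:2]))
# plate corners in w8
a=cv2.imread("pics/w8.png")[150:380,130:435];cv2.imwrite("pics/w8c.png",cv2.resize(a,None,fx=2.6,fy=2.6,interpolation=2))
E
python3 m2.py
```

```text
(array([ 0.5652, -0.152 ,  0.0378]), [np.float64(0.004610010370298843), np.float64(0.0023242654764316167), np.float64(0.0026135420267370717)]) (array([ 0.5665, -0.165 ,  0.0193]), [np.float64(0.0026862810930751604), np.float64(0.0026862810930751908)])
```

View pics/w8c.png

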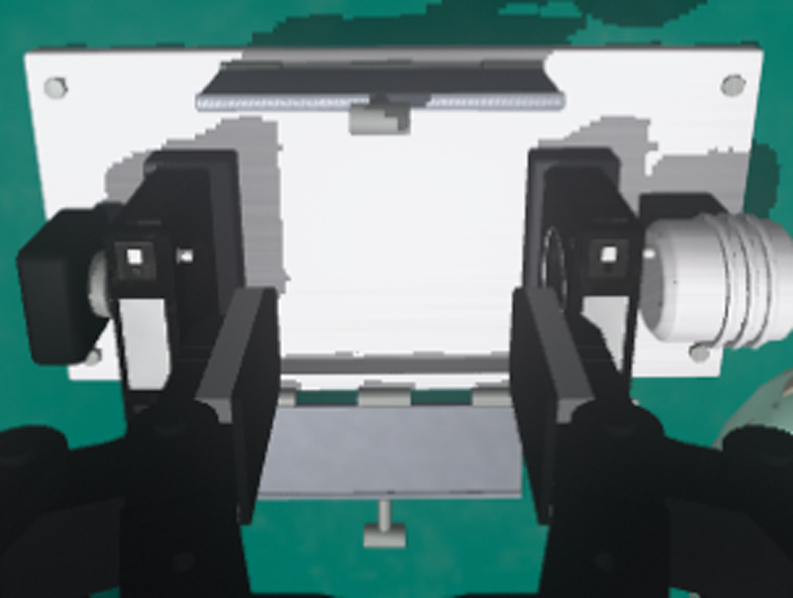

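```bash
sed -i 's/(278,350)/(278,355.8)/' m2.py; cat >> m2.py <<'E'
f=lambda p:(130+p[0]/2.6,150+p[1]/2.6)
P=np.array([onz(W8,f(p),.012) for p in [(25,48),(762,48),(720,377),(70,378)]]);print(P,P.mean(0),np.degrees(np.arctan2(*(P[1]-P[0])[1::-1])),np.degrees(np.arctan2(*(P[2]-P[3])[1::-1])))
plan([(.579,.04,.23,87.2,1),(.5655,-.13,.17,87.2,4)])
E
python3 m2.py
```

```text
(array([ 0.5654, -0.1543,  0.0384]), [np.float64(0.0006266100268890123), np.float64(0.0005538313330937966), np.float64(0.0008436450486307526)]) (array([ 0.5657, -0.1539,  0.0383]), [np.float64(0.000411978554394276), np.float64(0.0004119785543942214)])
[[ 0.4383  0.0637  0.012 ]
 [ 0.724   0.0479  0.012 ]
 [ 0.7175 -0.0999  0.012 ]
 [ 0.4302 -0.0835  0.012 ]] [ 0.5775 -0.018   0.012 ] -3.1656199119550927 -3.2643959850232283
5 rows
[{"delta_pos": [-0.12, -0.06, -2.93], "roll": -0.005}, {"delta_pos": [-4.26, -0.13, 1.5], "roll": -0.0}, {"delta_pos": [-4.26, -0.13, 1.5], "roll": -0.0}, {"delta_pos": [-4.26, -0.13, 1.5], "roll": -0.0}, {"delta_pos": [-4.26, -0.13, 1.5], "roll": -0.0}]
```

Emit:
{"fn": "servo_tool", "kwargs": {"commands": [{"delta_pos":[-0.1,-0.05,-3],"roll":0},{"delta_pos":[-4.3,-0.13,1.5],"roll":0},{"delta_pos":[-4.3,-0.13,1.5],"roll":0},{"delta_pos":[-4.3,-0.13,1.5],"roll":0},{"delta_pos":[-4.3,-0.13,1.5],"roll":0},{"delta_pos":[-1.5,0,2],"roll":0},{"delta_pos":[-1.0,0,2],"roll":0},{"delta_pos":[0,0,0],"roll":0},{"delta_pos":[0,0,0],"roll":0}]}}

```text
time: 10.15
eef_pos: [0.5603, -0.1558, 0.1252]
tool_rot: [[0.054, 0.999, 0.001], [0.999, -0.054, -0.0], [-0.0, 0.001, -1.0]]
force: [0.9, -0.6, 0.4]
width: 0.043
```

```bash
python3 look.py w9
```

```text
10.15 [ 0.5603 -0.1558  0.1252] [[0.054, 0.999, 0.001], [0.999, -0.054, -0.0], [-0.0, 0.001, -1.0]] [ 0.9 -0.6  0.4] 0.04296389824711917 [-0.34  0.41  1.63  0.    1.09 -0.29]
```

View pics/w9.png

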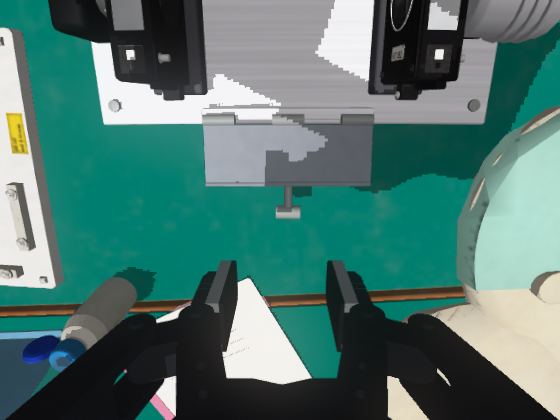

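```bash
cat >> m2.py <<'E'
print("=====")
W9=L("w9")
print(onz(W9,(288,213),.038))
rs=[ray(W9,(288,213)),ray(W8,(278,355.8)),ray(W1,(283/3.05+225,551/3.05+125)),ray(C,(336,180.4))];print(tri(rs))
plan([(.5655,-.1545,.028,87.2,4)])
E
python3 m2.py | sed -n '/===/,$p'
```

```text
=====
[ 0.565  -0.1543  0.038 ]
(array([ 0.5653, -0.1541,  0.0385]), [np.float64(0.00028611946353944326), np.float64(0.0006185675950165212), np.float64(0.000670031139496758), np.float64(0.000793126182916009)])
4 rows
[{"delta_pos": [0.04, 0.12, 2.44], "roll": -0.001}, {"delta_pos": [0.04, 0.12, 2.44], "roll": -0.001}, {"delta_pos": [0.04, 0.12, 2.44], "roll": -0.001}, {"delta_pos": [0.04, 0.12, 2.44], "roll": -0.001}]
```

Emit:
{"fn": "servo_tool", "kwargs": {"commands": [{"delta_pos":[0.04,0.12,2.5],"roll":0},{"delta_pos":[0.04,0.12,2.5],"roll":0},{"delta_pos":[0.04,0.12,2.5],"roll":0},{"delta_pos":[0.04,0.12,2.5],"roll":0},{"delta_pos":[0,0,0],"roll":0},{"delta_pos":[0,0,0],"roll":0}]}}

```text
time: 10.95
eef_pos: [0.5658, -0.1545, 0.0259]
tool_rot: [[0.053, 0.999, 0.002], [0.999, -0.053, -0.001], [-0.001, 0.002, -1.0]]
force: [-0.1, 0.3, 0.2]
width: 0.0431
```

Emit:
{"fn": "servo_tool", "kwargs": {"commands": [{"delta_pos":[0,0,0],"roll":0},{"delta_pos":[0,0,0],"roll":0},{"delta_pos":[0,0,0],"roll":0},{"delta_pos":[0,0,0],"roll":0}], "fingers": -1, "grip_force": 50}}

```text
time: 11.45
eef_pos: [0.565, -0.155, 0.0251]
tool_rot: [[0.054, 0.999, 0.001], [0.999, -0.054, -0.001], [-0.0, 0.001, -1.0]]
force: [0.1, -2.1, 1.0]
width: 0.0159
```

```bash
python3 look.py w10
```

```text
11.45 [ 0.565  -0.155   0.0251] [[0.054, 0.999, 0.001], [0.999, -0.054, -0.001], [-0.0, 0.001, -1.0]] [ 0.1 -2.1  1. ] 0.01590340029232804 [-0.34  0.54  1.72 -0.    0.88 -0.29]
```

View pics/w10.png

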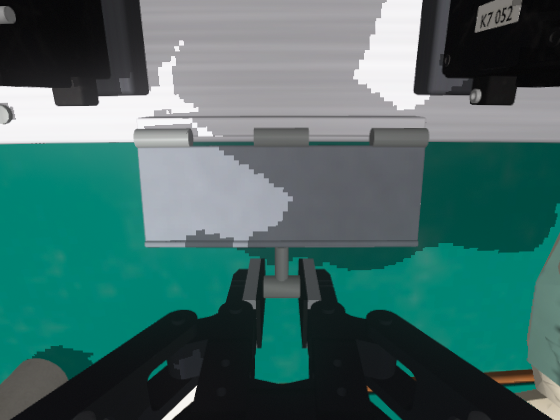

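```bash
python3 -c "
import numpy as np
t=np.linspace(.131,1.571,11);print(np.round(-6.5*np.diff(np.cos(t)),2),np.round(-6.5*np.diff(np.sin(t)),2))"
```

```text
[0.19 0.32 0.44 0.55 0.66 0.75 0.82 0.88 0.91 0.93] [-0.92 -0.88 -0.82 -0.75 -0.67 -0.56 -0.45 -0.33 -0.2  -0.07]
```

Emit:
{"fn": "servo_tool", "kwargs": {"commands": [{"delta_pos":[0.19,0,-0.92],"roll":0},{"delta_pos":[0.32,0,-0.88],"roll":0},{"delta_pos":[0.44,0,-0.82],"roll":0},{"delta_pos":[0.55,0,-0.75],"roll":0},{"delta_pos":[0.66,0,-0.67],"roll":0},{"delta_pos":[0.75,0,-0.56],"roll":0},{"delta_pos":[0.82,0,-0.45],"roll":0},{"delta_pos":[0.88,0,-0.33],"roll":0},{"delta_pos":[0.91,0,-0.2],"roll":0},{"delta_pos":[0.93,0,-0.07],"roll":0}]}}

```text
time: 12.75
eef_pos: [0.5683, -0.0904, 0.0824]
tool_rot: [[0.054, 0.999, 0.001], [0.999, -0.054, -0.001], [-0.001, 0.001, -1.0]]
force: [0.4, -4.8, 3.2]
width: 0.0159
```

Emit:
{"fn": "servo_tool", "kwargs": {"commands": [{"delta_pos":[0.2,0,0],"roll":0},{"delta_pos":[0.2,0,0],"roll":0},{"delta_pos":[0,0,0],"roll":0}]}}

```text
time: 13.12
eef_pos: [0.5685, -0.0862, 0.0825]
tool_rot: [[0.053, 0.999, 0.001], [0.999, -0.053, -0.001], [-0.001, 0.001, -1.0]]
force: [-1.4, -3.5, 7.0]
width: 0.0157
```

```bash
python3 look.py w11
```

```text
13.125 [ 0.5685 -0.0862  0.0825] [[0.053, 0.999, 0.001], [0.999, -0.053, -0.001], [-0.001, 0.001, -1.0]] [-1.4 -3.5  7. ] 0.015699277695651145 [-0.22  0.45  1.69 -0.    0.99 -0.17]
```

View pics/w11.png

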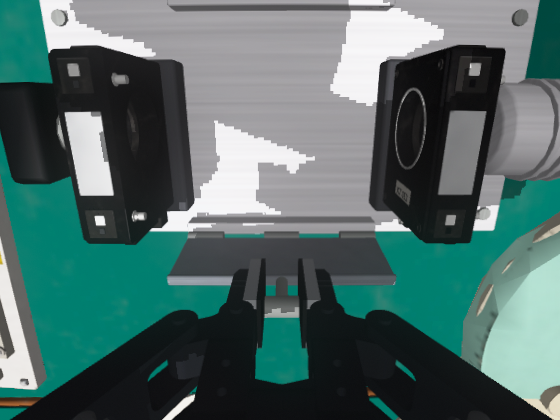

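Emit:
{"fn": "servo_tool", "kwargs": {"commands": [{"delta_pos":[0.25,0,0],"roll":0},{"delta_pos":[0.25,0,0],"roll":0},{"delta_pos":[0.2,0,0],"roll":0},{"delta_pos":[0,0,0],"roll":0}]}}

```text
time: 13.68
eef_pos: [0.5689, -0.079, 0.0821]
tool_rot: [[0.053, 0.999, 0.001], [0.999, -0.053, -0.0], [-0.0, 0.001, -1.0]]
force: [-0.8, -2.7, 6.6]
width: 0.0154
```

Emit:
{"fn": "servo_tool", "kwargs": {"commands": [{"delta_pos":[0.2,0,0],"roll":0},{"delta_pos":[0.1,0,0],"roll":0},{"delta_pos":[0,0,0],"roll":0}]}}

```text
time: 14.05
eef_pos: [0.569, -0.0782, 0.0821]
tool_rot: [[0.053, 0.999, 0.0], [0.999, -0.053, -0.004], [-0.004, 0.001, -1.0]]
force: [-1.6, -9.1, 6.2]
width: 0.0153
```

```bash
python3 look.py w12
```

```text
14.05 [ 0.569  -0.0782  0.0821] [[0.053, 0.999, 0.0], [0.999, -0.053, -0.004], [-0.004, 0.001, -1.0]] [-1.6 -9.1  6.2] 0.015264003215646384 [-0.21  0.45  1.7  -0.    0.99 -0.15]
```

View pics/w12.png

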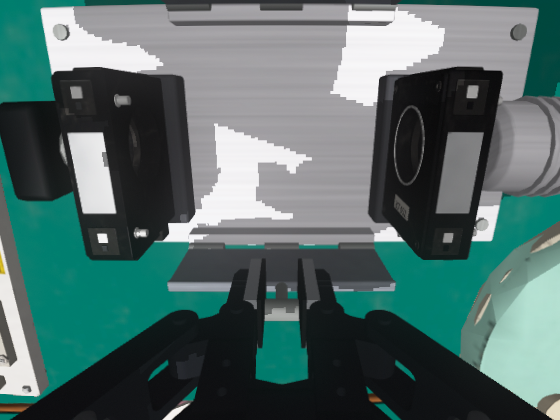

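Emit:
{"fn": "servo_tool", "kwargs": {"commands": [{"delta_pos":[-0.3,0,0],"roll":0},{"delta_pos":[0,0,0],"roll":0}]}}

```text
time: 14.35
eef_pos: [0.5689, -0.0794, 0.0821]
tool_rot: [[0.054, 0.999, 0.001], [0.999, -0.054, -0.0], [-0.0, 0.001, -1.0]]
force: [-1.1, -3.2, 6.5]
width: 0.0152
```

Emit:
{"fn": "servo_tool", "kwargs": {"commands": [{"delta_pos":[0,0,0],"roll":0},{"delta_pos":[0,0,0],"roll":0},{"delta_pos":[0,0,-1],"roll":0},{"delta_pos":[0,0,-3],"roll":0},{"delta_pos":[0,0,-5],"roll":0},{"delta_pos":[0.8,0,-6],"roll":0},{"delta_pos":[0.8,0,-4],"roll":0},{"delta_pos":[0,0,0],"roll":0},{"delta_pos":[0,0,0],"roll":0}], "fingers": 0}}

```text
time: 15.48
eef_pos: [0.569, -0.063, 0.2709]
tool_rot: [[0.054, 0.999, -0.001], [0.999, -0.054, 0.0], [0.0, -0.001, -1.0]]
force: [-0.7, -0.3, -1.2]
width: 0.0424
```

```bash
python3 look.py w13;python3 - <<'E'
from h import *
for n in ("side","scene"):
    im=get_image(n)[:,:,::-1]; cv2.imwrite(f"pics/{n}13.png",im)
b=cv2.imread("pics/scene13.png")[150:240,230:380]
cv2.imwrite("pics/c13.png",cv2.resize(b,None,fx=4,fy=4,interpolation=2))
E
```

```text
15.475 [ 0.569  -0.063   0.2709] [[0.054, 0.999, -0.001], [0.999, -0.054, 0.0], [0.0, -0.001, -1.0]] [-0.7 -0.3 -1.2] 0.04243843474222567 [-0.18  0.28  1.45  0.    1.42 -0.13]
```

View pics/w13.png

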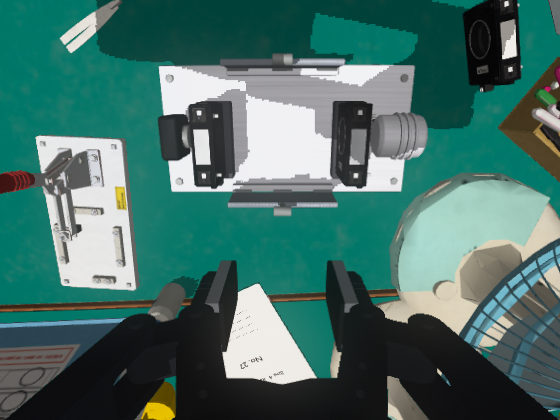

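View pics/c13.png

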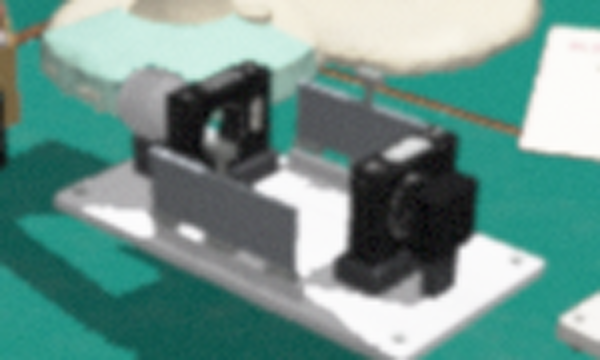

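```bash
python3 - <<'E'
import cv2
a=cv2.imread("pics/w13.png")[45:225,150:420];cv2.imwrite("pics/w13c.png",cv2.resize(a,None,fx=2.9,fy=2.9,interpolation=2))
E
```

```text
(no output)
```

View pics/w13c.png

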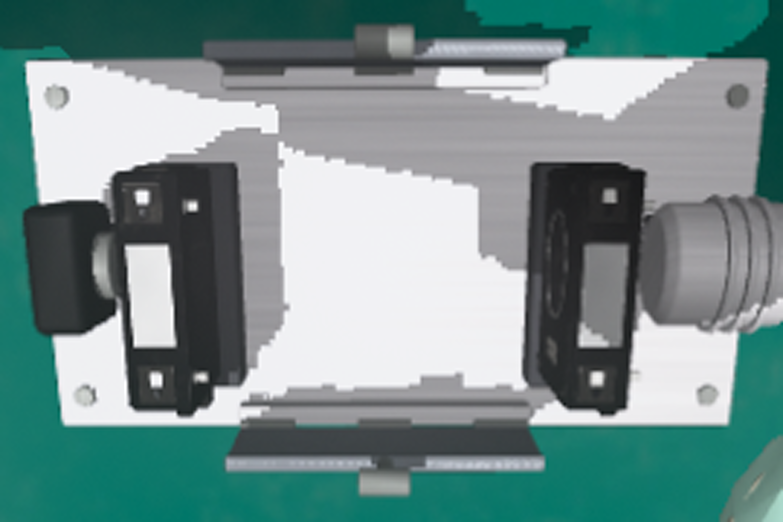

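```bash
cat > m3.py <<'E'
from h import *
import pickle
np.set_printoptions(precision=1,suppress=True)
W=cam("wrist",pickle.load(open("pics/w13.pkl","rb")))
f=lambda p:(150+p[0]/2.9,45+p[1]/2.9)
P=np.array([onz(W,f(p),.012) for p in [(25,60),(775,58),(728,425),(63,425)]])
c=P.mean(0)[:2]; a=np.arctan2(*((P[1]-P[0])+(P[2]-P[3]))[1::-1]); print("plate c",c*1000,"yaw",np.degrees(a))
a=-.0505
def loc(p,z): d=onz(W,f(p),z)[:2]-c; return np.array([np.cos(a)*d[0]+np.sin(a)*d[1],-np.sin(a)*d[0]+np.cos(a)*d[1]])*1000
for n,p,z in [("barL",(385,41),.095),("barR",(385,484),.095),("Ltop ends",(205,48),.076),("",(565,46),.076),("Rtop ends",(228,463),.076),("",(545,463),.076),
 ("screwsLout",(142,197),.093),("",(155,380),.093),("screwsR",(609,196),.093),("",(596,379),.093),("inner L",(180,168),.093),("",(211,408),.093),("inner R",(573,172),.093),("",(560,405),.093)]: print(n,loc(p,z))
E
python3 m3.py
```

```text
plate c [577.9 -19.1] yaw -2.965117315373655
barL [-5.5 70.5]
barR [ -5.7 -72. ]
Ltop ends [-63.6  70.7]
 [52.8 71. ]
Rtop ends [-63.3 -70.2]
 [ 53.2 -70.6]
screwsLout [-83.5  24.8]
 [-83.7 -35.2]
screwsR [66.3 24.7]
 [ 66.  -35.3]
inner L [-70.7  33.6]
 [-65.2 -45. ]
inner R [54.3 32. ]
 [ 54.2 -44.3]
```

```bash
python3 - <<'E'
from h import *
plan([(.56,.12,.29,132,5),(.545,.30,.25,177,5)])
E
```

```text
10 rows
[{"delta_pos": [3.65, -0.37, -0.41], "roll": -0.157}, {"delta_pos": [3.66, 0.21, -0.41], "roll": -0.157}, {"delta_pos": [3.58, 0.78, -0.41], "roll": -0.157}, {"delta_pos": [3.42, 1.33, -0.41], "roll": -0.157}, {"delta_pos": [3.17, 1.85, -0.41], "roll": -0.157}, {"delta_pos": [2.88, 2.19, 0.8], "roll": -0.157}, {"delta_pos": [2.5, 2.61, 0.8], "roll": -0.157}, {"delta_pos": [2.06, 2.97, 0.8], "roll": -0.157}, {"delta_pos": [1.57, 3.25, 0.8], "roll": -0.157}, {"delta_pos": [1.04, 3.46, 0.8], "roll": -0.157}]
```

Emit:
{"fn": "servo_tool", "kwargs": {"commands": [{"delta_pos":[3.7,-0.4,-0.4],"roll":-0.157},{"delta_pos":[3.7,0.2,-0.4],"roll":-0.157},{"delta_pos":[3.6,0.8,-0.4],"roll":-0.157},{"delta_pos":[3.4,1.3,-0.4],"roll":-0.157},{"delta_pos":[3.2,1.9,-0.4],"roll":-0.157},{"delta_pos":[2.9,2.2,0.8],"roll":-0.157},{"delta_pos":[2.5,2.6,0.8],"roll":-0.157},{"delta_pos":[2.1,3.0,0.8],"roll":-0.157},{"delta_pos":[1.6,3.3,0.8],"roll":-0.157},{"delta_pos":[1.0,3.5,0.8],"roll":-0.157}], "fingers": 0.2}}

```text
time: 16.88
eef_pos: [0.5457, 0.3036, 0.2491]
tool_rot: [[-0.999, 0.05, -0.003], [0.05, 0.999, -0.001], [0.003, -0.002, -1.0]]
force: [0.3, -0.6, 0.5]
width: 0.0515
```

Emit:
{"fn": "servo_tool", "kwargs": {"commands": [{"delta_pos":[0,0,0],"roll":0},{"delta_pos":[0,0,0],"roll":0}]}}

```text
time: 17.12
eef_pos: [0.5461, 0.3022, 0.25]
tool_rot: [[-0.998, 0.056, -0.002], [0.056, 0.998, -0.002], [0.002, -0.002, -1.0]]
force: [0.4, -1.2, -1.0]
width: 0.0512
```

```bash
python3 look.py w14
```

```text
17.125 [0.5461 0.3022 0.25  ] [[-0.998, 0.056, -0.002], [0.056, 0.998, -0.002], [0.002, -0.002, -1.0]] [ 0.4 -1.2 -1. ] 0.05116163797300725 [ 0.44  0.36  1.37 -0.    1.41 -1.08]
```

View pics/w14.png

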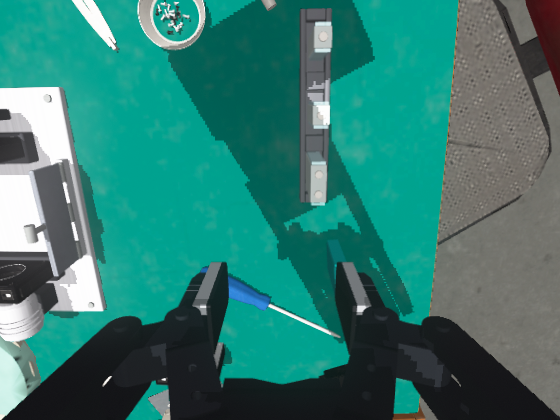

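```bash
python3 - <<'E'
import cv2
a=cv2.imread("pics/w14.png")[0:215,280:360];cv2.imwrite("pics/w14c.png",cv2.resize(a[90:],None,fx=4.6,fy=4.6,interpolation=2))
E
```

```text
(no output)
```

View pics/w14c.png

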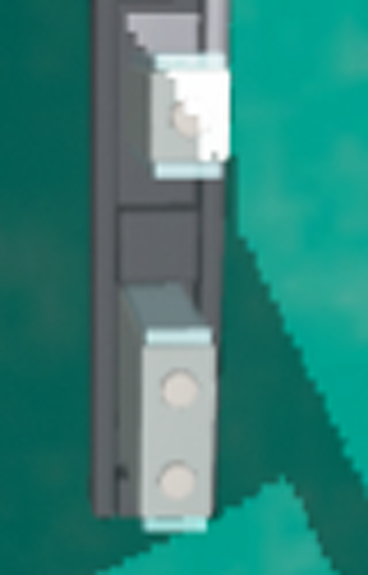

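```bash
cat > m4.py <<'E'
from h import *
import pickle
np.set_printoptions(precision=4,suppress=True)
s=pickle.load(open("pics/w14.pkl","rb"))
W=cam("wrist",s)
f=lambda p:(280+p[0]/4.6,90+p[1]/4.6)
T=np.array([onz(W,f(p),.076) for p in [(146,328),(214,328),(208,530),(143,530)]])
print(T,T.mean(0)); print("len",np.linalg.norm(T[0]-T[3]),np.linalg.norm(T[1]-T[2]),"wid",np.linalg.norm(T[0]-T[1]))
d=(T[3]-T[0])+(T[2]-T[1]);print("yaw cell",np.degrees(np.arctan2(d[1],d[0])))
g=np.array([onz(W,f(p),.076) for p in [(190,118)]]);print("short",g)
e=[onz(W,p,.018) for p in [(302,10),(301,202)]];d=e[1]-e[0];print("rack",np.degrees(np.arctan2(d[1],d[0])),np.linalg.norm(d),e)
st=[onz(W,f(p),.08) for p in [(181,388),(180,481)]];print("stoppers",st,np.mean(st,0))
S=cam("side");C=cam("scene")
print(proj(S,T.mean(0)),proj(C,T.mean(0)))
E
python3 m4.py
```

```text
[[0.5233 0.3326 0.076 ]
 [0.524  0.3467 0.076 ]
 [0.5682 0.3448 0.076 ]
 [0.5674 0.3307 0.076 ]] [0.5457 0.3387 0.076 ]
len 0.04418319734398662 0.044196375413460345 wid 0.014175308302134312
yaw cell -2.4165340308230943
short [[0.4814 0.3425 0.076 ]]
rack -2.4588664404187317 0.20117707948661243 [array([0.3806, 0.332 , 0.018 ]), array([0.5816, 0.3233, 0.018 ])]
stoppers [array([0.5355, 0.3392, 0.08  ]), array([0.5556, 0.3386, 0.08  ])] [0.5456 0.3389 0.08  ]
[286.7459 160.5956] [199.4535 253.0989]
```

```bash
python3 - <<'E'
from h import *
plan([(.5457,.3387,.14,177.5,4),(.5457,.3387,.038,177.5,5)])
E
```

```text
9 rows
[{"delta_pos": [0.07, 0.92, 2.76], "roll": -0.003}, {"delta_pos": [0.07, 0.92, 2.76], "roll": -0.003}, {"delta_pos": [0.06, 0.92, 2.76], "roll": -0.003}, {"delta_pos": [0.06, 0.92, 2.76], "roll": -0.003}, {"delta_pos": [0.0, 0.0, 2.04], "roll": 0.0}, {"delta_pos": [0.0, 0.0, 2.04], "roll": 0.0}, {"delta_pos": [0.0, 0.0, 2.04], "roll": 0.0}, {"delta_pos": [0.0, 0.0, 2.04], "roll": 0.0}, {"delta_pos": [0.0, 0.0, 2.04], "roll": 0.0}]
```

Emit:
{"fn": "servo_tool", "kwargs": {"commands": [{"delta_pos":[0.07,0.92,2.8],"roll":-0.003},{"delta_pos":[0.07,0.92,2.8],"roll":-0.003},{"delta_pos":[0.06,0.92,2.8],"roll":-0.003},{"delta_pos":[0.06,0.92,2.7],"roll":-0.003},{"delta_pos":[0,0,0],"roll":0},{"delta_pos":[0,0,0],"roll":0}]}}

```text
time: 17.92
eef_pos: [0.5466, 0.339, 0.1413]
tool_rot: [[-0.999, 0.044, 0.001], [0.044, 0.999, 0.0], [-0.001, 0.0, -1.0]]
force: [0.2, 0.7, 0.7]
width: 0.0514
```

```bash
python3 look.py w15
```

```text
17.925 [0.5466 0.339  0.1413] [[-0.999, 0.044, 0.001], [0.044, 0.999, 0.0], [-0.001, 0.0, -1.0]] [0.2 0.7 0.7] 0.05136681262343577 [ 0.49  0.47  1.48 -0.    1.19 -1.04]
```

View pics/w15.png

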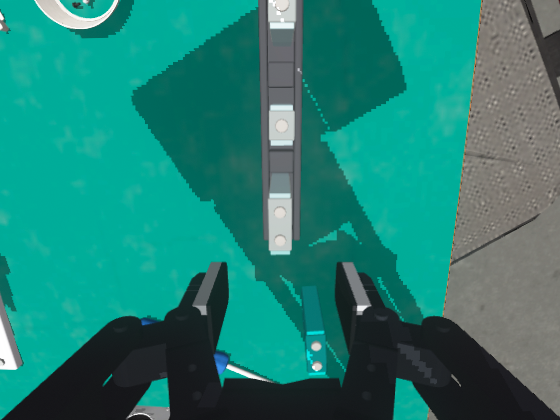

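```bash
python3 - <<'E'
from h import *
import pickle
s=pickle.load(open("pics/w15.pkl","rb"));W=cam("wrist",s)
for p in [(280.5,225.5),(281,197),(280,254)]: print(onz(W,p,.076))
print(np.mean([onz(W,(279.5,212.5),.081),onz(W,(279.5,240.5),.081)],0))
a=cv2.imread("pics/w15.png")[180:275,230:330];cv2.imwrite("pics/w15c.png",cv2.resize(a,None,fx=6,fy=6,interpolation=2))
E
```

```text
[0.54591018 0.33865022 0.076     ]
[0.52605865 0.33985891 0.076     ]
[0.56698115 0.33736711 0.076     ]
[0.54476336 0.33805112 0.081     ]
```

View pics/w15c.png

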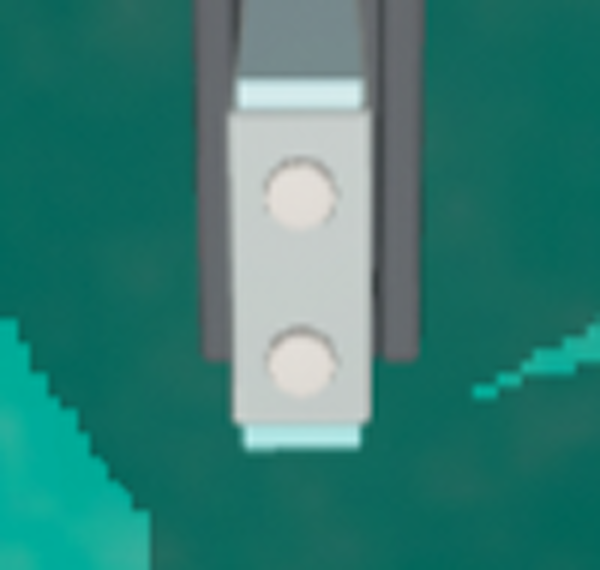

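Emit:
{"fn": "servo_tool", "kwargs": {"commands": [{"delta_pos":[0.1,-0.05,2],"roll":0},{"delta_pos":[0,0,2.5],"roll":0},{"delta_pos":[0,0,2.5],"roll":0},{"delta_pos":[0,0,2.3],"roll":0},{"delta_pos":[0,0,1],"roll":0},{"delta_pos":[0,0,0],"roll":0},{"delta_pos":[0,0,0],"roll":0}]}}

```text
time: 18.85
eef_pos: [0.5458, 0.3397, 0.0386]
tool_rot: [[-0.999, 0.043, 0.002], [0.043, 0.999, 0.001], [-0.002, 0.001, -1.0]]
force: [0.3, 0.8, -0.5]
width: 0.0511
```

Emit:
{"fn": "servo_tool", "kwargs": {"commands": [{"delta_pos":[0,0,0],"roll":0},{"delta_pos":[0,0,0],"roll":0},{"delta_pos":[0,0,0],"roll":0},{"delta_pos":[0,0,0],"roll":0},{"delta_pos":[0,0,0],"roll":0}], "fingers": -1, "grip_force": 35}}

```text
time: 19.48
eef_pos: [0.5451, 0.3395, 0.0379]
tool_rot: [[-0.999, 0.043, 0.001], [0.043, 0.999, 0.001], [-0.001, 0.001, -1.0]]
force: [-0.9, -0.8, 4.9]
width: 0.0154
```

```bash
python3 look.py w16
```

```text
19.475 [0.5451 0.3395 0.0379] [[-0.999, 0.043, 0.001], [0.043, 0.999, 0.001], [-0.001, 0.001, -1.0]] [-0.9 -0.8  4.9] 0.015419549324089385 [ 0.49  0.58  1.58 -0.    0.98 -1.04]
```

View pics/w16.png

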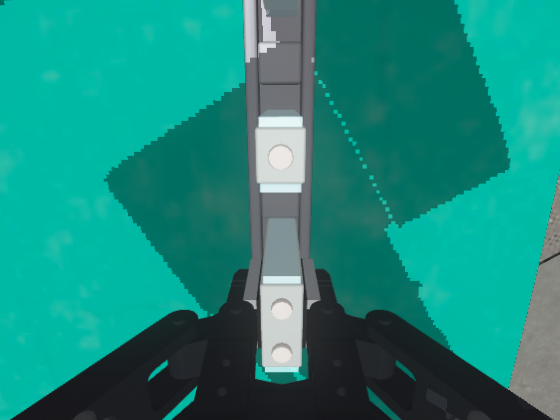

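Emit:
{"fn": "servo_tool", "kwargs": {"commands": [{"delta_pos":[0,0,-0.8],"roll":0},{"delta_pos":[0,0,-1.5],"roll":0},{"delta_pos":[0,0,-2.2],"roll":0},{"delta_pos":[0,0,-2.5],"roll":0},{"delta_pos":[0,0,-3.5],"roll":0},{"delta_pos":[0,0,-3.5],"roll":0},{"delta_pos":[0,0,-2],"roll":0},{"delta_pos":[0,0,-1],"roll":0},{"delta_pos":[0,0,0],"roll":0},{"delta_pos":[0,0,0],"roll":0}]}}

```text
time: 20.78
eef_pos: [0.544, 0.3389, 0.2061]
tool_rot: [[-0.999, 0.043, -0.002], [0.043, 0.999, -0.001], [0.002, -0.001, -1.0]]
force: [0.3, -0.5, -0.9]
width: 0.0154
```

```bash
python3 look.py w17;  python3 - <<'E'
from h import *
plan([(.5724,-.0188,.208,177.1,12)])
for n in ("side","scene"):
    im=get_image(n)[:,:,::-1]; cv2.imwrite(f"pics/{n}17.png",im)
E
```

```text
20.775 [0.544  0.3389 0.2061] [[-0.999, 0.043, -0.002], [0.043, 0.999, -0.001], [0.002, -0.001, -1.0]] [ 0.3 -0.5 -0.9] 0.015393841829229787 [ 0.49  0.42  1.4   0.    1.33 -1.04]
12 rows
[{"delta_pos": [-0.36, -2.97, -0.02], "roll": 0.001}, {"delta_pos": [-0.37, -2.97, -0.02], "roll": 0.001}, {"delta_pos": [-0.37, -2.97, -0.02], "roll": 0.001}, {"delta_pos": [-0.37, -2.97, -0.02], "roll": 0.001}, {"delta_pos": [-0.37, -2.97, -0.02], "roll": 0.001}, {"delta_pos": [-0.37, -2.97, -0.02], "roll": 0.001}, {"delta_pos": [-0.38, -2.97, -0.02], "roll": 0.001}, {"delta_pos": [-0.38, -2.97, -0.02], "roll": 0.001}, {"delta_pos": [-0.38, -2.97, -0.02], "roll": 0.001}, {"delta_pos": [-0.38, -2.97, -0.02], "roll": 0.001}]
[{"delta_pos": [-0.38, -2.97, -0.02], "roll": 0.001}, {"delta_pos": [-0.39, -2.97, -0.02], "roll": 0.001}]
```

View pics/w17.png

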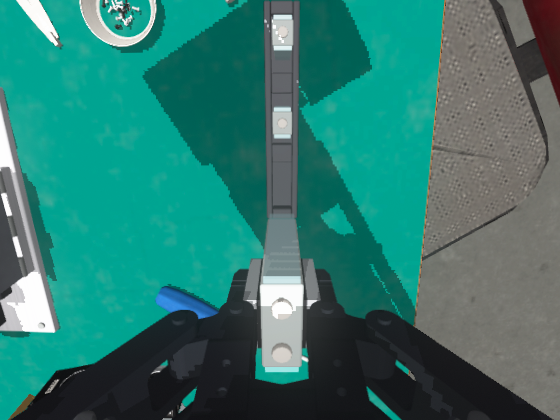

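View pics/scene17.png

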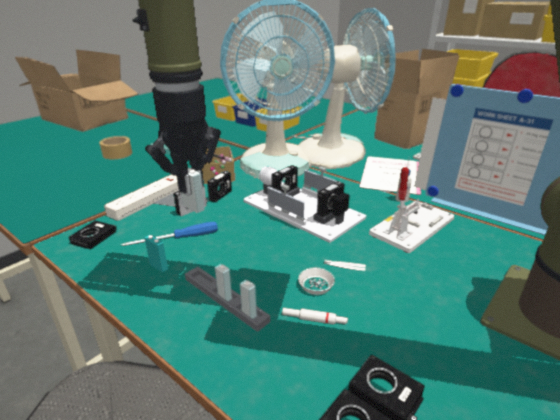

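```bash
python3 - <<'E'
from h import *
import pickle
for n in ("w16","w17"):
    s=pickle.load(open(f"pics/{n}.pkl","rb"));W=cam("wrist",s);R=np.array(s["tool_rot"]);p=np.array(s["eef_pos"])
    for q in [(281.5,277),(281.5,371.5)]:
        X=onz(W,q,p[2]+.0381); print(n,np.round((R.T@(X-p))*1000,1))
E
```

```text
w16 [ 21.7   0.  -38.1]
w16 [-21.3   0.1 -38.1]
w17 [ 21.6   0.  -38.1]
w17 [-21.2   0.1 -38.1]
```

Emit:
{"fn": "servo_tool", "kwargs": {"commands": [{"delta_pos":[-0.36,-2.5,0],"roll":0.001},{"delta_pos":[-0.37,-3,0],"roll":0.001},{"delta_pos":[-0.37,-3,0],"roll":0.001},{"delta_pos":[-0.37,-3,0],"roll":0.001},{"delta_pos":[-0.37,-3,0],"roll":0.001},{"delta_pos":[-0.37,-3,0],"roll":0.001},{"delta_pos":[-0.38,-3,0],"roll":0.001},{"delta_pos":[-0.38,-3,0],"roll":0},{"delta_pos":[-0.38,-3,0],"roll":0},{"delta_pos":[-0.38,-3,0],"roll":0}]}}

```text
time: 22.18
eef_pos: [0.5674, 0.0406, 0.2069]
tool_rot: [[-0.999, 0.05, -0.001], [0.05, 0.999, -0.001], [0.001, -0.001, -1.0]]
force: [0.3, 0.8, -0.3]
width: 0.0156
```

Emit:
{"fn": "servo_tool", "kwargs": {"commands": [{"delta_pos":[-0.38,-3,0],"roll":0},{"delta_pos":[-0.4,-2.5,0],"roll":0},{"delta_pos":[0,-0.7,0],"roll":0},{"delta_pos":[0,0,0],"roll":0},{"delta_pos":[0,0,0],"roll":0}]}}

```text
time: 22.8
eef_pos: [0.5725, -0.0187, 0.2071]
tool_rot: [[-0.999, 0.049, -0.0], [0.049, 0.999, 0.0], [0.0, 0.0, -1.0]]
force: [-0.0, 1.1, -0.6]
width: 0.0156
```

```bash
python3 look.py w18
```

```text
22.8 [ 0.5725 -0.0187  0.2071] [[-0.999, 0.049, -0.0], [0.049, 0.999, 0.0], [0.0, 0.0, -1.0]] [-0.   1.1 -0.6] 0.015591471218293672 [-0.11  0.32  1.55  0.    1.27 -1.63]
```

View pics/w18.png

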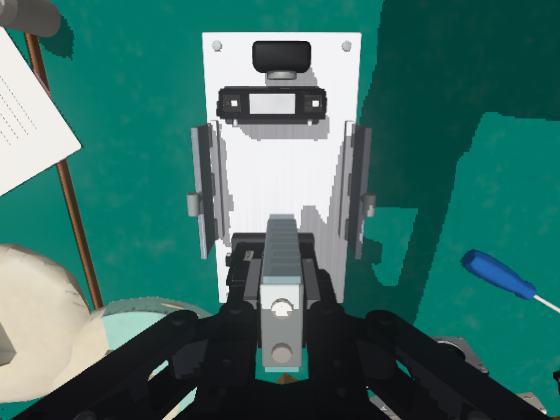

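```bash
python3 - <<'E'
from h import *
import pickle
np.set_printoptions(precision=4,suppress=True)
s=pickle.load(open("pics/w18.pkl","rb"));W=cam("wrist",s)
a=onz(W,(192.5,204),.095);b=onz(W,(369,204),.095);print("barrels",a,b,(a+b)/2,np.linalg.norm(a-b),np.degrees(np.arctan2(*(b-a)[1::-1]))-90)
for p in [(205,33),(359,33)]: print("plate",onz(W,p,.012))
a=cv2.imread("pics/w18.png")[60:270,180:385];cv2.imwrite("pics/w18c.png",cv2.resize(a,None,fx=2.85,fy=2.85,interpolation=2))
E
```

```text
barrels [ 0.568  -0.0899  0.095 ] [0.575 0.052 0.095] [ 0.5715 -0.0189  0.095 ] 0.1420314049888037 -2.8278022717859272
plate [ 0.4298 -0.0816  0.012 ]
plate [0.4367 0.0597 0.012 ]
```

View pics/w18c.png

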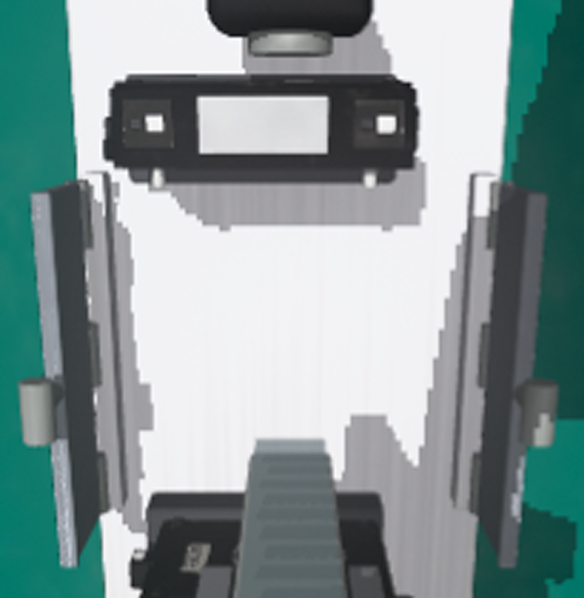

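```bash
python3 - <<'E'
from h import *
import pickle
np.set_printoptions(precision=4,suppress=True)
s=pickle.load(open("pics/w18.pkl","rb"));W=cam("wrist",s)
a=-.0498
def loc(p,z): d=onz(W,(180+p[0]/2.85,60+p[1]/2.85),z)[:2]-np.array([.5722,-.0189]); return np.array([np.cos(a)*d[0]+np.sin(a)*d[1],-np.sin(a)*d[0]+np.cos(a)*d[1]])*1000
for n,p,z in [("inner",(260,168),.093),("inner2",(260,182),.093),("sides",(108,160),.093),("",(415,160),.093),("panel ends",(33,195),.076),("",(70,567),.076),("",(545,195),.076),("",(508,567),.076),("screws",(154,124),.093),("",(385,124),.093),("receiver",(250,50),.062),("",(331,50),.062)]: print(n,loc(p,z))
E
```

```text
inner [-66.7981  -7.2327]
inner2 [-63.2158  -7.2618]
sides [-68.8831 -47.0186]
 [-68.9067  33.3528]
panel ends [-58.5256 -71.9114]
 [ 58.1014 -69.7925]
 [-58.6419  72.7906]
 [58.0797 70.9071]
screws [-77.8941 -34.5867]
 [-77.9217  25.2118]
receiver [-97.5837 -10.6735]
 [-97.608  12.318]
```

Emit:
{"fn": "servo_tool", "kwargs": {"commands": [{"delta_pos":[0,0,1.5],"roll":0},{"delta_pos":[0,0,2.5],"roll":0},{"delta_pos":[0,0,2.5],"roll":0},{"delta_pos":[0,0,2.3],"roll":0},{"delta_pos":[0,0,2.0],"roll":0},{"delta_pos":[0,0,1.5],"roll":0},{"delta_pos":[0,0,1.0],"roll":0},{"delta_pos":[0,0,0.7],"roll":0},{"delta_pos":[0,0,0.6],"roll":0},{"delta_pos":[0,0,0.2],"roll":0}]}}

```text
time: 24.1
eef_pos: [0.5729, -0.0194, 0.0592]
tool_rot: [[-0.999, 0.05, 0.0], [0.05, 0.999, -0.0], [-0.0, 0.0, -1.0]]
force: [-0.1, 0.7, -0.2]
width: 0.0155
```

Emit:
{"fn": "servo_tool", "kwargs": {"commands": [{"delta_pos":[0,0,0],"roll":0},{"delta_pos":[0,0,0],"roll":0},{"delta_pos":[0,0,0],"roll":0},{"delta_pos":[0,0,0],"roll":0}]}}

```text
time: 24.6
eef_pos: [0.5729, -0.0194, 0.0594]
tool_rot: [[-0.999, 0.05, 0.0], [0.05, 0.999, -0.0], [-0.0, -0.0, -1.0]]
force: [-0.4, -0.3, -0.6]
width: 0.0152
```

```bash
python3 look.py w19; python3 - <<'E'
from h import *
for n,(a,b,c,d) in (("side",(180,330,180,400)),("scene",(120,250,220,390))):
    im=get_image(n)[:,:,::-1]; cv2.imwrite(f"pics/{n}19.png",cv2.resize(im[a:b,c:d],None,fx=3.5,fy=3.5,interpolation=2))
E
```

```text
24.6 [ 0.5729 -0.0194  0.0594] [[-0.999, 0.05, 0.0], [0.05, 0.999, -0.0], [-0.0, -0.0, -1.0]] [-0.4 -0.3 -0.6] 0.015206841438033313 [-0.11  0.48  1.72 -0.    0.94 -1.63]
```

View pics/w19.png

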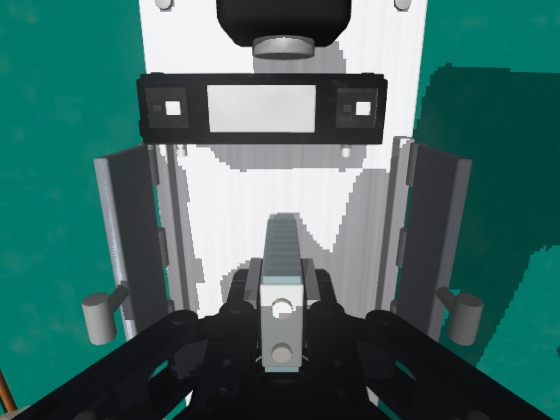

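View pics/side19.png

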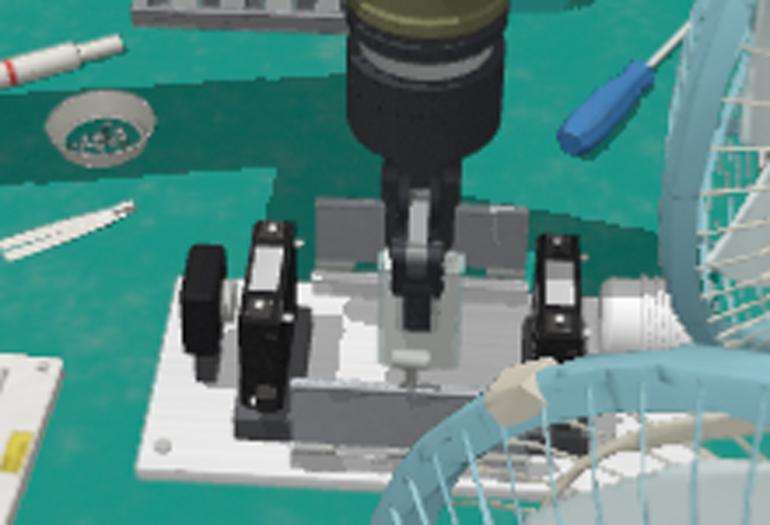

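View pics/scene19.png

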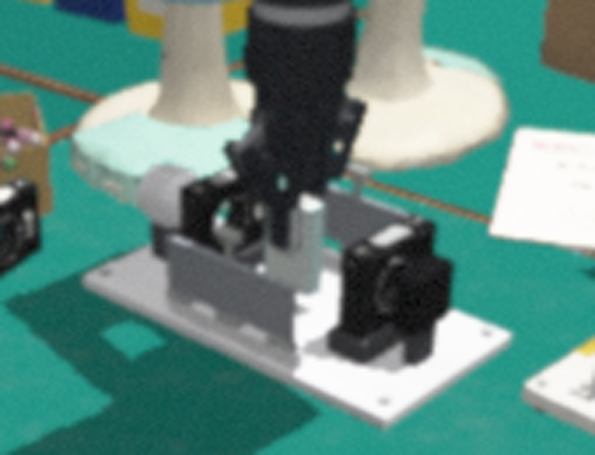

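```bash
python3 - <<'E'
from h import *
import pickle
np.set_printoptions(precision=4,suppress=True)
s=pickle.load(open("pics/w19.pkl","rb"));W=cam("wrist",s)
c=s["eef_pos"];a=-.0498
def loc(p,z): d=onz(W,p,z)[:2]-np.array(c[:2]); return np.array([np.cos(a)*d[0]+np.sin(a)*d[1],-np.sin(a)*d[0]+np.cos(a)*d[1]])*1000
for n,p,z in [("barL",(99.5,318),.095),("barR",(465.5,318),.095),("panel near ends",(97,160),.076),("",(467,160),.076),("inner bottom edge",(260,143),.093),("rcv",(254,46),.062),("",(314,46),.062),("celltop",(282,278),.0975),("",(282,372),.0975)]: print(n,loc(p,z))
E
```

```text
barL [ -1.9012 -70.193 ]
barR [-1.8327 71.1991]
panel near ends [-59.7352 -70.7385]
 [-59.7683  71.3226]
inner bottom edge [-68.1274  -6.9312]
rcv [-101.0764  -10.4842]
 [-101.0947   12.5051]
celltop [-21.2585   0.2182]
 [21.5213  0.2656]
```

```bash
python3 - <<'E'
import cv2
a=cv2.imread("pics/w12.png")[55:270,40:300];b=cv2.imread("pics/w12.png")[55:270,300:560]
cv2.imwrite("pics/w12a.png",cv2.resize(a,None,fx=2.75,fy=2.75,interpolation=2));cv2.imwrite("pics/w12b.png",cv2.resize(b,None,fx=2.75,fy=2.75,interpolation=2))
E
```

```text
(no output)
```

View pics/w12a.png

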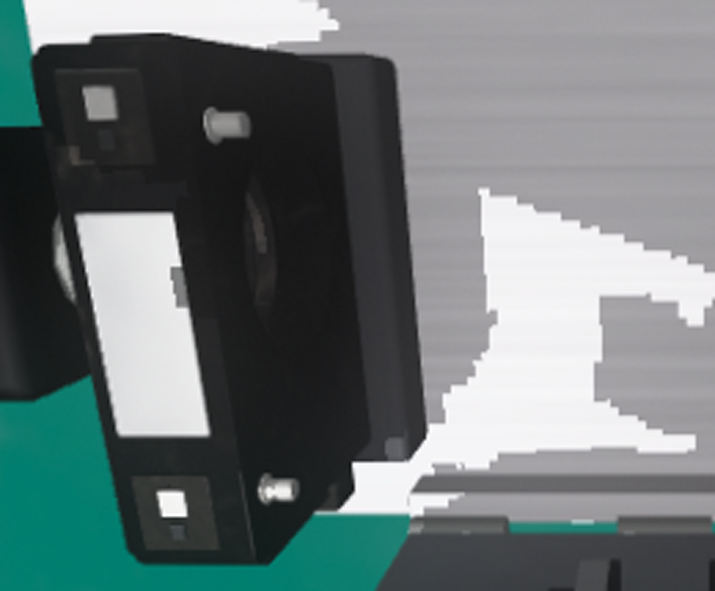

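View pics/w12b.png

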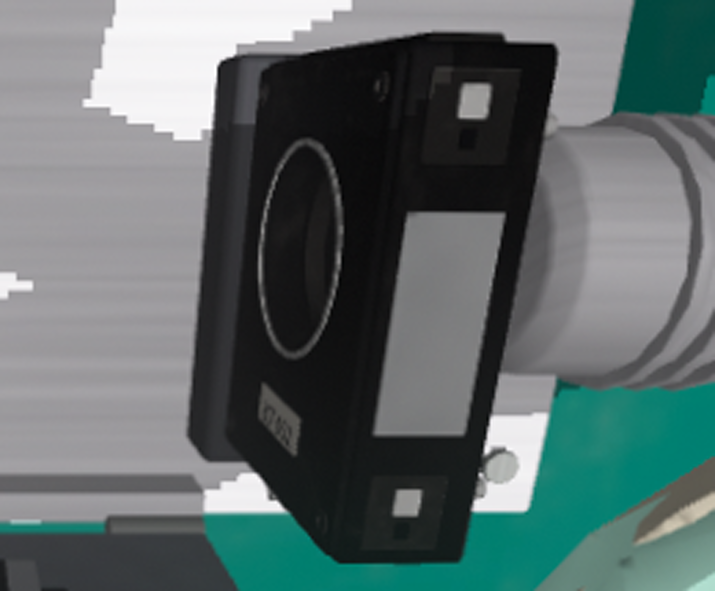

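```bash
python3 - <<'E'
from h import *
import pickle
np.set_printoptions(precision=1,suppress=True)
s=pickle.load(open("pics/w12.pkl","rb"));W=cam("wrist",s)
a=-.0498
A=lambda p:(40+p[0]/2.75,55+p[1]/2.75);B=lambda p:(300+p[0]/2.75,55+p[1]/2.75)
def loc(p,z): d=onz(W,p,z)[:2]-np.array([.5722,-.0190]); return np.array([np.cos(a)*d[0]+np.sin(a)*d[1],-np.sin(a)*d[0]+np.cos(a)*d[1]])*1000
for n,p,z in [("boreR",B((300,248)),.062),("Ltop",A((175,40)),.093),("",A((268,560)),.093),("Rtop",B((425,40)),.093),("",B((342,560)),.093),("Rtop alt",B((403,110)),.093),("Lbase",A((335,60)),.02),("scrL",A((100,103)),.093),("",A((172,503)),.093),("scrR",B((475,100)),.093),("",B((407,502)),.093),
("labelL",A((177,213)),.093),("",A((210,436)),.093),("labelR",B((408,213)),.093),("",B((374,436)),.093),("labelLout",A((77,213)),.093),("labelRout",B((505,213)),.093)]: print(n,loc(p,z))
E
```

```text
boreR [62.1  0.9]
Ltop [-65.6  33.4]
 [-63.7 -44.1]
Rtop [64. 33.]
 [ 63.  -44.6]
Rtop alt [62.3 24. ]
Lbase [-68.7  34.6]
scrL [-77.4  25.5]
 [-77.6 -34.2]
scrR [72.1 25.5]
 [ 71.9 -34.5]
labelL [-69.1  10.5]
 [-69.7 -23. ]
labelR [65.1 10.1]
 [ 65.  -23.4]
labelLout [-83.6  10.7]
labelRout [79.2 10.2]
```

Emit:
{"fn": "servo_tool", "kwargs": {"commands": [{"delta_pos":[0.1,0.05,0],"roll":0},{"delta_pos":[0,0,0],"roll":0},{"delta_pos":[0,0,0],"roll":0},{"delta_pos":[0,0,0],"roll":0},{"delta_pos":[0,0,0],"roll":0},{"delta_pos":[0,0,0],"roll":0}]}}

```text
time: 25.5
eef_pos: [0.5718, -0.0189, 0.0592]
tool_rot: [[-0.999, 0.05, -0.0], [0.05, 0.999, -0.0], [0.0, -0.0, -1.0]]
force: [0.2, -0.1, -0.7]
width: 0.0156
```

```bash
python3 - <<'E'
from h import *
s=state();print(s["time"],s["eef_pos"],s["force"],s["width"],np.abs(s["joint_velocities"]).max())
hand_in()
E
```

```text
25.5 [ 0.57183151 -0.01888325  0.05919592] [ 0.19073587 -0.11700833 -0.65094697] 0.015601251878361717 0.0011929789315863848
the job is handed in; nothing more can be done
```

I swung both panels up to their stops, left then right, and then lifted the grey two-stopper long cell out of its rack by its frosted faces. I handed in at 25.5 s with the cell still gripped, upright and still, midway between the lens housings; no verdict was reported.

**Panels:** At each stop the arm stalled and the push force rose to about 10 N. Wrist pictures after release put both panel tops about 71 mm either side of the bench middle, which is upright. Both grip barrels slid several millimetres in the fingers during the swing, so each panel needed an extra push to reach its stop.

**Cell:**
- **Height:** by the reckoned grip height, its middle is about 62 mm above the desk and its underside about 27 mm, clear of the bench.
- **Position:** it sits within about 1 mm of the light-path middle I measured, turned to the bench's axis, with the wrist force near zero.
- **The others:** the two short cells were still in the rack after I lifted the long one. I left the turquoise look-alike alone.

**Checks that disagreed:**
- The base plate's own middle lies about 5 mm along x from the middle given by the panels and housings. I used the panels and housings.
- The housings' labels and screws suggested a middle 2–3 mm further towards -x than the panel ends, inner edges and bore, so that is the remaining uncertainty along x.
- I took no new picture after the last 1 mm correction. I checked only the arm's reported pose, force and grip width.

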